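Torque down a membrane filter holder crisscross

ROBOT

A 6-joint arm with a two-finger parallel gripper is mounted at the origin on the work surface. World frame = base frame: x ahead of the robot, y to its left, z up, the work surface at z = 0. Lengths are in m, angles in rad, forces in N, time in s.
With the tool pointing down it reaches from about 0.4 to 0.825 m from the base axis. Payload 7 kg.
Tool frame: the origin (TCP) lies between the finger pads; the fingertips stand 11 mm ahead of it and the grasp point (between the pads) lies 8 mm behind it (arm.tips_ahead is the distance from the TCP to the fingertips, in m); z points along the fingers, x is the direction in which the jaws open and shut, and the axes are right-handed (so a half turn about z gives the same grasp; the last joint's range is limited). The gripper opens to 88 mm and grips with 3 to 60 N. Pads are 19 mm wide; open, the fingers measure 130 mm over their backs; the gripper's body (78 mm by 193 mm) begins 47 mm behind the grasp point.
Start: joints at [1.409, 0.359, 0.012, 0, -1.224, -0.288], TCP at [0.293, 0.608, 0.238] pointing down, gripper open.
Joint ranges: [-3.07, 3.07], [-1.43, 2.12], [-1.02, 1.25], [-3.03, 1.67], [-3.05, -0], [-3.03, 3.03]. Speed limits (rad/s): [2.39, 2.39, 3.01, 3.14, 3.14, 3.14].

INTERFACE

Orientations are given as [roll, pitch, yaw] about the fixed x, y, z axes, in that order (R = Rz(yaw) Ry(pitch) Rx(roll)).
In Python, from station import arm, optics, finder gives the robot as it stands. The module is installed in compiled form; this text tells all that it offers.
- The arm moves only by the tool apply_moves, never from a script. Its argument "increments" is one flat list of numbers, 6 for each row, row after row: the shift along the world's x, y, z in m, then the turn, a rotation vector about the world's x, y, z in rad. In form: [tx, ty, tz, rx, ry, rz, tx, ty, tz, rx, ry, rz, ...]. A call has 1 to 20 rows; each row shifts and turns the pose as measured when the row begins; what a row does not reach is not made up. A row lasts 1/12 s, in which the tool goes at most 41.7 mm and 7.16 degrees, less where a joint would pass 70% of its speed; a pose out of reach is approached as far as the arm can. A call with a gripper value outside its range is refused whole. "hand" is the closure, from 0 (fully open) to 1 (shut), set as the call begins (left out, the last holds). The fingers move at their own pace and stop on an object; "force" is the grip in N (left out, the last holds). Time passes only in rows, so rows that do not move let the fingers close. It gives the time, the measured TCP pose, the force and the opening at its end, in the units of the state.
- arm.get_state(): the state, without advancing time (a new reading comes with each control period).
- optics.grab_frame(name): name is "side" or "top" or "wrist"; returns the picture (384x512x3 uint8, red, green, blue); there is no depth.
- optics.camera_model(name): a dict with "fx", "fy", "cx", "cy" (pixels), "dist_coeffs" ([k1, k2, p1, p2, k3] as OpenCV has them; the pictures are not rectified), "world_to_cam" (4x4, takes a point from world to camera coordinates); the wrist camera has in their place "T_tool_cam" (4x4, takes a point from camera to tool coordinates, whose origin is the TCP and whose axes are the tool frame's). Camera axes: x right, y up, looking along -z (the intrinsics and any distortion apply to the point x, -y, -z); pixel columns grow to the right and rows downward; lengths in m; the calibration is good to about 2 mm. A picture is of the moment at which its call begins: read the wrist's pose just before it. camera_model takes no time and is no camera call.
- arm.job_done(): hands the job in, once; it reports no verdict.
Trained networks look in the newest picture that a camera, given by its name, has taken for a name from the list of things; names that differ only in an ending like _2 or _b are one class to them, and where a whole thing is asked for, a point or a joint stands for the part that bears it (a point fixed in the world has none). Each returns a list of dicts, best first, with "conf" (0 to 1); they miss things now and then, are a little off and sometimes report something else, mostly with a low value. They report only what shows in the picture. A call takes as long as a camera call. They do not tell look-alikes from the thing itself.
- finder.find_in(camera, name): "box" ([left, top, right, bottom] in pixels, round what is visible of it).
- finder.landmark_of(camera, name): "point" ([column, row] in pixels: a listed point, or the origin of a listed thing).
The state is a dict: "t": time; "q": joint angles; "qd": joint speeds; "joint_efforts": joint torques, N m; "eef_pos": TCP position; "ee_rot": TCP orientation; "force": force on the tool from outside, world axes, zero at the start; "moment": the same for the moment, N m; "width": finger opening in m.
Only numpy, scipy, OpenCV 4.12 (cv2) and the standard library are available. Lean on these libraries where they do the work, as an engineer would, in place of code of your own. Each camera call takes 0.05 s, during which the arm holds its last target. There are 200 camera calls.

TASK

Close the membrane filter holder evenly: turn its four sprung wing bolts clockwise in crisscross order (a bolt, the one opposite, then the other opposite pair), in two passes. In the first pass bring every bolt just snug, feeling for where its spring washer begins to take up; in the second pass, again crisscross, give each bolt a further twelfth of a turn. Do not crush the gasket by over-tightening any bolt, let go of the bolts at the end, and leave everything else on the table alone.

Things in the scene. Friction and masses are not known exactly. Their poses are not given: they have to be found in the camera images.
- holder: the stainless membrane filter holder, fixed to the table: round, 220 mm across, on three legs, flat lid top 78 mm above the table. Origin on its vertical axis at table height, z up. A small hose barb stands 28 mm high at the middle of the lid. Four black wing bolts stand on a 160 mm bolt circle (80 mm from the axis, 113 mm between neighbours), clear of the barb. The lid stays put.
- bolt1: the bolt under wing 1, seen as the 24 mm steel collar on the lid; origin and axes as the wing's at rest (wing angle minus bolt angle = spring lead). A locking insert gives it a steady 0.38 N m drag all the way; it stays where it is left.
- bolt2: the bolt under wing 2, as bolt 1. Every bolt first turns freely by 0.15 to 0.9 rad (different for each, unknown); then its spring washer begins to take up, and from there the torque rises above that of free running by 0.31 N m per rad. The clamp load is 14 N per rad past that point.
- bolt3: the bolt under wing 3, as bolt 1. For every bolt, snug means 0.12 to 0.43 rad past the start of take-up: the torque on the wing is 0.04 to 0.13 N m above that of free running; aim for 0.28 rad, 0.09 N m.
- bolt4: the bolt under wing 4, as bolt 1. For every bolt, finished is about 0.8 rad past the start of take-up (0.25 N m above free running); below 0.54 rad it is too loose, beyond 1.1 rad the gasket is crushed. The further twelfth of a turn counts at the bolt, not at the sprung wing.
- wing1: wing 1 (1 to 4 run clockwise seen from above: 1 is opposite 3, 2 opposite 4). Origin on its bolt's axis at the lid's top face, 78 mm above the table, z up; x along the wing. A black bar 46 mm long (x), 14 mm thick (y), from 9 to 41 mm above the origin, over a steel collar 24 mm across, 7 mm high. Grip across the 14 mm, grasp point about 28 mm above the origin.
- wing2: wing 2, shape and frame as wing 1. Each wing turns on a vertical axis, clockwise tightens, nothing sinks. It drives its bolt through a torsion spring of 2 N m per rad, so it leads the bolt by the torque you apply divided by 2 (0.19 rad while the bolt just runs) and springs back by that much when let go; at rest the torque stays readable, some 0.03 N m lower.
- wing3: wing 3, opposite 1, shape and frame as wing 1.
- wing4: wing 4, opposite 2, shape and frame as wing 1.
- spare: bystander, leave alone: spare wing bolt lying on the table, 67 mm long, 22 mm tall; origin at the centre of its underside
- gasket: bystander, leave alone: small flat rubber ring, 48 mm across, 5 mm tall; origin at the centre of its underside
- cap_jar: bystander, leave alone: small amber jar with a white cap, 44 mm across, 34 mm tall; origin at the centre of its underside
- flask: bystander, leave alone: tall white plastic bottle, 72 mm across, 170 mm tall; origin at the centre of its underside
- reagent: bystander, leave alone: amber glass bottle, 60 mm across, 120 mm tall; origin at the centre of its underside
- tipbox: bystander, leave alone: closed blue box of pipette tips, 120 x 85 x 65 mm; origin at the centre of its underside
- beaker: bystander, leave alone: open glass beaker, 70 mm across, 85 mm tall; origin at the centre of its underside
There are look-alikes about, which are no part of the job. Of the things like the holder, leave any that is purple or turquoise; of the rest the larger one is meant.

How it is judged:
By the outcome, as a careful person would: the job done as asked, in the order asked, and still so for the second after the job is handed in, with the robot touching nothing.
It also fails if it takes over 72 s, if anything falls off the work surface, if the arm or the gripper's body presses on something with over 40 N, if the wrist force passes 120 N, or if a joint passes its speed limit or range.

## Working session

There is one attempt and no reset: what is moved stays moved. The work goes in short steps, Python scripts to look and compute and a tool call to move; the robot and the scene stay as the last step left them, time stands still between calls to the robot, and variables do not carry over. Pictures are saved under pics/ and viewed, about 8 in all and at most 12, crops included, and the job is handed in when it is done.

Besides the shell and the picture viewer there is one more tool, called after "Call:" by a JSON object that holds its "name" and its "arguments", one argument or row to a line. apply_moves: Moves the arm, as the interface text tells. Its arguments: {"type":"object","properties":{"increments":{"type":"array"},"hand":{"type":"number"},"force":{"type":"number"}},"required":["increments"]}

```bash
mkdir -p pics; cat > h.py <<'E'
import numpy as np, cv2
from station import arm, optics, finder
def save(cam,name):
    f=optics.grab_frame(cam); cv2.imwrite(f'pics/{name}.png',f[:,:,::-1]); return f
def ray(cam,px,st=None):
    m=optics.camera_model(cam)
    K=np.array([[m['fx'],0,m['cx']],[0,m['fy'],m['cy']],[0,0,1.]])
    u=cv2.undistortPoints(np.array([[px]],float),K,np.array(m['dist_coeffs'],float))[0,0]
    d=np.array([u[0],-u[1],-1.])
    if cam=='wrist':
        from scipy.spatial.transform import Rotation as R
        T=np.eye(4);T[:3,:3]=R.from_euler('xyz',st['ee_rot']).as_matrix();T[:3,3]=st['eef_pos']
        C=T@np.array(m['T_tool_cam'])
    else: C=np.linalg.inv(np.array(m['world_to_cam']))
    return C[:3,3],C[:3,:3]@d
def at_z(cam,px,z,st=None):
    o,d=ray(cam,px,st); return o+d*(z-o[2])/d[2]
E
python3 - <<'E'
from h import *
np.set_printoptions(precision=4,suppress=True)
s=arm.get_state(); print(s)
a=save('top','top0'); b=save('side','side0')
cv2.imwrite('pics/both0.png',cv2.resize(np.hstack([a,b])[:,:,::-1],(800,300)))
for n in ['holder','wing1','wing2','wing3','wing4']:
    print(n)
    for d in finder.landmark_of('top',n)[:6]: print('  ',d, at_z('top',d['point'],0.0 if n=='holder' else .078))
print(finder.find_in('top','holder'))
E
```

```text
{'t': 0.0, 'q': array([ 1.4091,  0.3594,  0.0111, -0.0004, -1.2241, -0.2881]), 'qd': array([-0.0001, -0.0007,  0.0009, -0.0004, -0.0009,  0.    ]), 'joint_efforts': array([ -0.    , -58.2721,  29.3046,   6.9969,   0.0067,  -0.0002]), 'eef_pos': array([0.2933, 0.6074, 0.2366]), 'ee_rot': array([-3.1415, -0.0016, -2.0207]), 'force': array([-0.0983,  0.1905, -0.9367]), 'moment': array([-0.0199, -0.0473, -0.0144]), 'width': 0.08768581332262826}
holder
   {'point': [264.6, 102.8], 'conf': 0.84} [ 0.7907 -0.0595  0.    ]
   {'point': [162.7, 282.6], 'conf': 0.83} [0.1739 0.2919 0.    ]
   {'point': [327.1, 248.7], 'conf': 0.72} [ 0.2832 -0.2681  0.    ]
   {'point': [246.0, 179.1], 'conf': 0.65} [0.5239 0.0072 0.    ]
wing1
   {'point': [132.4, 278.8], 'conf': 0.66} [0.1975 0.3744 0.078 ]
   {'point': [240.8, 199.2], 'conf': 0.63} [0.4511 0.024  0.078 ]
   {'point': [346.1, 252.8], 'conf': 0.62} [ 0.2745 -0.3165  0.078 ]
   {'point': [251.0, 150.0], 'conf': 0.61} [ 0.613  -0.0106  0.078 ]
   {'point': [150.7, 312.4], 'conf': 0.6} [0.0906 0.3146 0.078 ]
   {'point': [314.7, 252.9], 'conf': 
[... 773 characters left out ...]
6 0.078 ]
   {'point': [314.7, 252.9], 'conf': 0.59} [ 0.2749 -0.2147  0.078 ]
wing4
   {'point': [132.4, 278.8], 'conf': 0.66} [0.1975 0.3744 0.078 ]
   {'point': [240.8, 199.2], 'conf': 0.63} [0.4511 0.024  0.078 ]
   {'point': [346.1, 252.8], 'conf': 0.62} [ 0.2745 -0.3165  0.078 ]
   {'point': [251.0, 150.0], 'conf': 0.61} [ 0.613  -0.0106  0.078 ]
   {'point': [150.7, 312.4], 'conf': 0.6} [0.0906 0.3146 0.078 ]
   {'point': [314.7, 252.9], 'conf': 0.59} [ 0.2749 -0.2147  0.078 ]
[{'box': [304.3, 229.9, 354.0, 273.4], 'conf': 0.86}, {'box': [239.4, 75.9, 286.7, 122.2], 'conf': 0.85}, {'box': [214.0, 145.7, 279.4, 210.2], 'conf': 0.61}, {'box': [123.7, 251.7, 193.3, 324.7], 'conf': 0.61}]
```

View pics/top0.png

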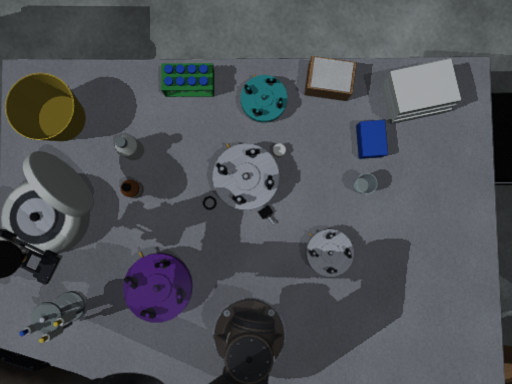

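The picture has four candidates for the holder:
- turquoise at (264,98), excluded by colour
- purple at (158,288), excluded by colour
- small grey at (330,252)
- large grey at (246,177), about 66 px across against 48 px for the small one

The large grey one fits the description. I'll confirm it with an enlarged crop and work out where the wrist camera needs to go.

```bash
python3 - <<'E'
from h import *
np.set_printoptions(precision=4,suppress=True)
f=cv2.imread('pics/top0.png')[125:285,190:370]
cv2.imwrite('pics/crop0.png',cv2.resize(f,None,fx=3.5,fy=3.5,interpolation=cv2.INTER_CUBIC))
m=optics.camera_model('wrist'); print(m)
for p in [(251,150),(240.8,199.2),(219,170),(271,180)]: print(p, at_z('top',p,.078))
print(at_z('top',(246.7,176.5),.078)) 
E
```

```text
{'fx': 279.1375059560414, 'fy': 279.1375059560414, 'cx': 252.91461050851976, 'cy': 189.727677644763, 'dist_coeffs': array([-0.0269,  0.    ,  0.    ,  0.    ,  0.    ]), 'T_tool_cam': array([[ 1.    , -0.001 , -0.0007, -0.0005],
       [-0.0011, -0.9617, -0.2743, -0.0749],
       [-0.0004,  0.2743, -0.9617, -0.1476],
       [ 0.    ,  0.    ,  0.    ,  1.    ]])}
(251, 150) [ 0.613  -0.0106  0.078 ]
(240.8, 199.2) [0.4511 0.024  0.078 ]
(219, 170) [0.5476 0.095  0.078 ]
(271, 180) [ 0.5133 -0.0754  0.078 ]
[0.5255 0.0042 0.078 ]
```

View pics/crop0.png

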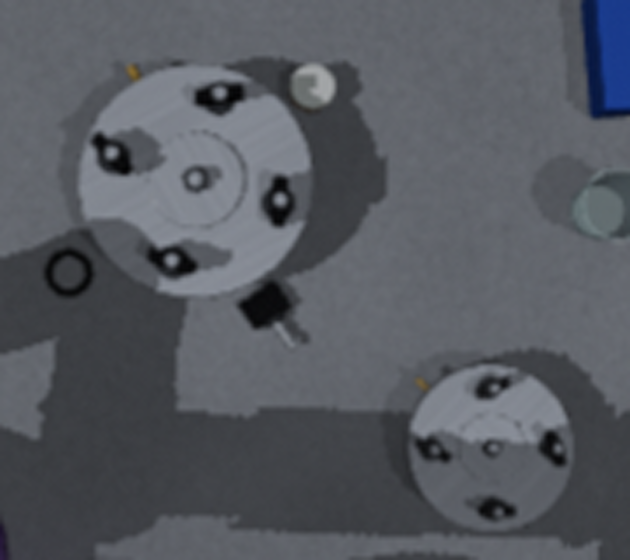

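The crop confirms the large grey holder. Its wings are at crop (219,95), (280,200), (172,260) and (113,153). Beside it are the spare (265,305), gasket (68,272) and jar (313,86). Next I'll bring the wrist camera over it.

Call:
{"name": "apply_moves", "arguments": {
  "increments": [0.01,-0.037,0.006,0,0,0,0.01,-0.037,0.006,0,0,0,0.01,-0.037,0.006,0,0,0,0.01,-0.037,0.006,0,0,0,0.01,-0.037,0.006,0,0,0,0.01,-0.037,0.006,0,0,0,0.01,-0.037,0.006,0,0,0,0.01,-0.037,0.004,0,0,0,0.01,-0.037,0.004,0,0,0,0.01,-0.037,0.004,0,0,0,0.01,-0.037,0.003,0,0,0,0.01,-0.037,0.003,0,0,0,0.01,-0.037,0.003,0,0,0,0.01,-0.037,0.003,0,0,0,0.01,-0.037,0.003,0,0,0],
  "hand": 0.5,
  "force": 35
}}

```text
t: 1.65
eef_pos: [0.4416, 0.0326, 0.3078]
ee_rot: [-3.136, 0.004, -2.009]
force: [1.0, -0.0, 0.3]
width: 0.0437
```

Call:
{"name": "apply_moves", "arguments": {
  "increments": [0,0,0,0,0,0,0,0,0,0,0,0]
}}

```text
t: 1.82
eef_pos: [0.4424, 0.0255, 0.309]
ee_rot: [-3.134, 0.005, -2.018]
force: [0.0, 0.3, 0.4]
width: 0.0439
```

```bash
python3 - <<'E'
from h import *
np.set_printoptions(precision=4,suppress=True)
s=arm.get_state(); print(s['t'],s['eef_pos'],s['ee_rot'],s['q'],s['moment'])
save('wrist','w0')
for n in ['wing1','bolt1','holder']:
    for d in finder.landmark_of('wrist',n)[:6]: print(n,d, at_z('wrist',d['point'],0.0 if n=='holder' else .078,s))
E
```

```text
1.8167 [0.4424 0.0255 0.309 ] [-3.1343  0.0049 -2.0179] [ 0.5081 -0.0854 -0.3534  0.0033 -1.2946  0.6146] [ 0.0246  0.0794 -0.0171]
wing1 {'point': [180.8, 113.0], 'conf': 0.98} [0.5501 0.0807 0.078 ]
wing1 {'point': [303.2, 91.6], 'conf': 0.93} [ 0.5052 -0.0749  0.078 ]
wing1 {'point': [227.2, 38.2], 'conf': 0.82} [ 0.6035 -0.0149  0.078 ]
wing1 {'point': [248.8, 163.4], 'conf': 0.74} [0.4511 0.0291 0.078 ]
wing1 {'point': [471.4, 148.9], 'conf': 0.61} [ 0.3382 -0.2557  0.078 ]
wing1 {'point': [445.9, 198.1], 'conf': 0.54} [ 0.2843 -0.2046  0.078 ]
bolt1 {'point': [302.7, 93.3], 'conf': 0.92} [ 0.5036 -0.0735  0.078 ]
bolt1 {'point': [251.1, 165.9], 'conf': 0.84} [0.4466 0.0278 0.078 ]
bolt1 {'point': [176.7, 116.6], 'conf': 0.83} [0.5485 0.0878 0.078 ]
bolt1 {'point': [469.2, 145.7], 'conf': 0.58} [ 0.3438 -0.254   0.078 ]
bolt1 {'point': [226.0, 41.0], 'conf': 0.57} [ 0.6014 -0.0121  0.078 ]
bolt1 {'point': [441.6, 198.3], 'conf': 0.52} [ 0.2867 -0.1988  0.078 ]
holder {'point': [245.3, 105.6], 'conf': 0.73} [0.5244 0.0014 0.    ]
holder {'point': [453.9, 175.5], 'conf': 0.55} [ 0.2714 -0.2684  0.    ]
```

View pics/w0.png

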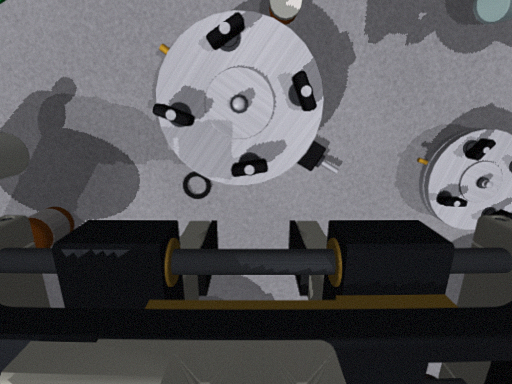

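The wrist view shows the target's four wings at about (225,31), (303,92), (250,167) and (174,114), with the barb at (239,103). I'll fit the holder pose and wing angles by matching silhouettes.

```bash
cat > fit.py <<'E'
from h import *
from scipy.optimize import minimize
from scipy.spatial.transform import Rotation as R
def projector(s):
    m=optics.camera_model('wrist'); T=np.eye(4);T[:3,:3]=R.from_euler('xyz',s['ee_rot']).as_matrix();T[:3,3]=s['eef_pos']
    W=np.linalg.inv(T@np.array(m['T_tool_cam'])); K=np.array([[m['fx'],0,m['cx']],[0,m['fy'],m['cy']],[0,0,1.]])
    D=np.diag([1,-1,-1.])@W[:3]
    r=cv2.Rodrigues(D[:,:3])[0]
    return lambda P: cv2.projectPoints(np.array(P,float),r,D[:,3].copy(),K,np.array(m['dist_coeffs'],float))[0][:,0]
box=np.array([[a*.023,b*.007,z] for a in(-1,1) for b in(-1,1) for z in(.087,.119)])
S=8
def fit(img,s,c0,phi0,ang0,wc=None):
    pr=projector(s); g=img.max(axis=2); dark=(cv2.GaussianBlur(g,(3,3),0)<50).astype(np.float32)
    # keep dark only near wings
    keep=np.zeros_like(dark)
    for k in range(4):
        a=phi0-k*np.pi/2; p=pr([[c0[0]+.08*np.cos(a),c0[1]+.08*np.sin(a),.105]])[0]; cv2.circle(keep,tuple(int(v) for v in p),26,1,-1)
    big=cv2.resize(dark*keep,None,fx=4,fy=4,interpolation=cv2.INTER_LINEAR)
    def cost(x):
        m=np.zeros(big.shape,np.uint8)
        for k in range(4):
            a=x[2]-k*np.pi/2; c=np.array([x[0]+.08*np.cos(a),x[1]+.08*np.sin(a),0])
            t=x[3+k]; Rz=np.array([[np.cos(t),-np.sin(t),0],[np.sin(t),np.cos(t),0],[0,0,1]])
            q=pr(box@Rz.T+c); h=cv2.convexHull(((q*4+1.5)*S).round().astype(np.int32)); cv2.fillConvexPoly(m,h,1,shift=3)
        return float(np.abs(m-big).sum())/16
    x0=np.r_[c0,phi0,ang0]
    best=None
    for step in (1,.4):
        sim=np.vstack([x0]+[x0+np.eye(7)[i]*step*[.006,.006,.06,.25,.25,.25,.25][i] for i in range(7)])
        r=minimize(cost,x0,method='Nelder-Mead',options=dict(initial_simplex=sim,maxiter=600,xatol=1e-4,fatol=.1)); x0=r.x
    return r.x,r.fun,big.sum()/16
E
cat > f0.py <<'E'
from fit import *
np.set_printoptions(precision=4,suppress=True)
s=arm.get_state(); img=cv2.imread('pics/w0.png')
P=[at_z('wrist',p,.103,s)[:2] for p in [(225,31),(303,92),(250,167),(174,114)]]
ends=[((211,43),(240,19)),((298,75),(310,108)),((233,172),(267,165)),((154,108),(193,121))]
ang=[np.arctan2(*(at_z('wrist',b,.115,s)-at_z('wrist',a,.115,s))[[1,0]]) for a,b in ends]
c=np.mean(P,axis=0); print(np.array(P),c,ang); phi=np.mean(np.unwrap([np.arctan2(*(p-c)[::-1])+k*np.pi/2 for k,p in enumerate(P)]))
x,f,n=fit(img,s,c,phi,ang); print(x,f,n)
for k in range(4): a=x[2]-k*np.pi/2; print(k+1,x[0]+.08*np.cos(a),x[1]+.08*np.sin(a),x[3+k])
print(at_z('wrist',(239,103),.106,s))
E
python3 f0.py
```

```text
[[ 0.6049 -0.0119]
 [ 0.5053 -0.0669]
 [ 0.4497  0.0301]
 [ 0.5493  0.0862]] [0.5273 0.0094] [np.float64(-1.3763744011181296), np.float64(3.10569397117505), np.float64(-1.8046110784956613), np.float64(-2.3330809655310256)]
[ 0.5278  0.0099 -0.2881 -1.4254  3.1161 -1.7564 -2.3291] 1195.17578125 2035.0
1 0.6044819368365517 -0.012815603223782973 -1.4254133740391672
2 0.5050502718537898 -0.06679100501715356 3.1160961770901814
3 0.45107487006041924 0.0326406599656084 -1.756400880591842
4 0.5505065350431811 0.08661606175897897 -2.329050910047985
[0.5265 0.0082 0.106 ]
```

```bash
sed -i 's/<50)/<TH)/; s/^S=8/S=8; TH=50/' fit.py; python3 - <<'E'
import fit; from fit import *
np.set_printoptions(precision=4,suppress=True)
s=arm.get_state(); img=cv2.imread('pics/w0.png'); x=None
for fit.TH in (20,30,40,70):
    x,f,n=fit.fit(img,s,[.5278,.0099],-.288,[-1.4254,3.1161,-1.7564,-2.329]); print(fit.TH,x,f,n)
pr=projector(s); v=cv2.resize(img[0:200,130:340],None,fx=3.5,fy=3.5,interpolation=cv2.INTER_CUBIC)
for k in range(4):
    a=x[2]-k*np.pi/2; t=x[3+k]; Rz=np.array([[np.cos(t),-np.sin(t),0],[np.sin(t),np.cos(t),0],[0,0,1]])
    q=pr(box@Rz.T+[x[0]+.08*np.cos(a),x[1]+.08*np.sin(a),0]); h=cv2.convexHull(((q-[130,0]+.5)*3.5).astype(np.int32)); cv2.polylines(v,[h],True,(0,0,255),1)
cv2.imwrite('pics/ov0.png',v)
E
```

```text
Traceback (most recent call last):
AttributeError: 'function' object has no attribute 'fit'
```

```bash
python3 - <<'E'
import fit as F; from h import *
np.set_printoptions(precision=4,suppress=True)
s=arm.get_state(); img=cv2.imread('pics/w0.png'); x=None
for F.TH in (20,30,40,70):
    x,f,n=F.fit(img,s,[.5278,.0099],-.288,[-1.4254,3.1161,-1.7564,-2.329]); print(F.TH,x,f,n)
    if F.TH==40: xx=x
x=xx
pr=F.projector(s); v=cv2.resize(img[0:200,130:340],None,fx=3,fy=3,interpolation=cv2.INTER_CUBIC)
for k in range(4):
    a=x[2]-k*np.pi/2; t=x[3+k]; Rz=np.array([[np.cos(t),-np.sin(t),0],[np.sin(t),np.cos(t),0],[0,0,1]])
    q=pr(F.box@Rz.T+[x[0]+.08*np.cos(a),x[1]+.08*np.sin(a),0]); h=cv2.convexHull(((q-[130,0]+.5)*3).astype(np.int32)); cv2.polylines(v,[h],True,(0,0,255),1)
cv2.imwrite('pics/ov0.png',v)
E
```

```text
20 [ 0.5272  0.0096 -0.2823 -1.3211  3.1488 -1.7555 -2.2423] 1803.953125 979.0
30 [ 0.5277  0.0099 -0.2849 -1.3998  3.1124 -1.7586 -2.3101] 1247.623046875 1601.0
40 [ 0.5278  0.0099 -0.2882 -1.4094  3.1175 -1.751  -2.3248] 1202.875 1836.0
70 [ 0.527   0.0097 -0.29   -1.3775  3.1104 -1.7646 -2.3313] 1287.7109375 2410.0
```

View pics/ov0.png

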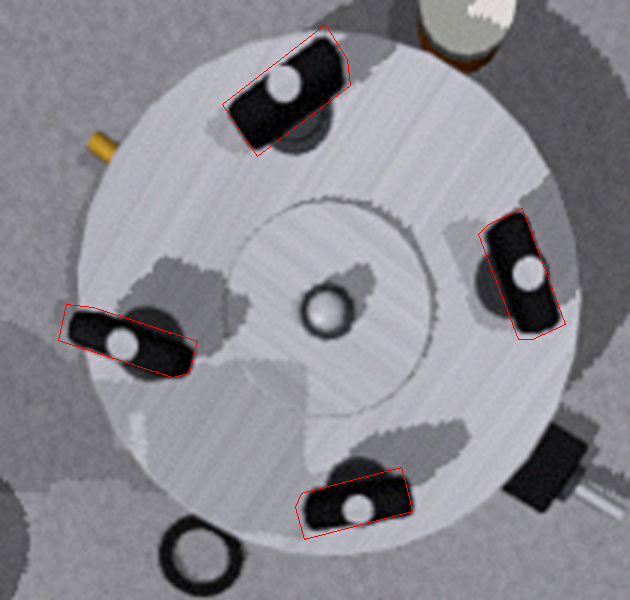

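The fit overlays all four wings well. As a cross-check I'll use the stud dots on top of the wings (crop/3 + offset).

```bash
python3 - <<'E'
from h import *
np.set_printoptions(precision=4,suppress=True)
s=arm.get_state()
for z in (.119,.123):
    P=np.array([at_z('wrist',p,z,s)[:2] for p in [(224.2,27.5),(305.8,90.2),(248.8,169.2),(170.2,114.5)]])
    print(z,P.round(4).tolist(),P.mean(0),np.linalg.norm(P-P.mean(0),axis=1))
E
cat > rd.py <<'E'
from h import *
import sys
s=arm.get_state(); r=lambda v:np.round(v,4).tolist()
print('t',round(s['t'],2),'p',r(s['eef_pos']),'rpy',r(s['ee_rot']),'F',np.round(s['force'],2).tolist(),'M',r(s['moment']),'w',round(s['width'],4),'q16',r(s['q'][[0,5]]),'tau6',round(s['joint_efforts'][5],4))
E
```

```text
0.119 [[0.604, -0.0123], [0.5059, -0.0677], [0.4505, 0.0311], [0.5489, 0.0865]] [0.5273 0.0094] [0.0797 0.08   0.0798 0.08  ]
0.123 [[0.6029, -0.0122], [0.506, -0.0669], [0.4512, 0.0307], [0.5484, 0.0854]] [0.5271 0.0092] [0.0788 0.0791 0.0789 0.0791]
```

Call:
{"name": "apply_moves", "arguments": {
  "increments": [0.016,-0.004,-0.014,0,0,-0.1,0.016,-0.004,-0.014,0,0,-0.1,0.016,-0.004,-0.014,0,0,-0.1,0.016,-0.004,-0.014,0,0,-0.1,0.016,-0.004,-0.014,0,0,-0.1,0.016,-0.004,-0.014,0,0,-0.1,0.016,-0.004,-0.014,0,0,-0.1,0.016,-0.004,-0.014,0,0,-0.1,0.016,-0.004,-0.014,0,0,-0.1,0.01,-0.002,-0.01,0,0,-0.05,0,0,0,0,0,0,0,0,0,0,0,0],
  "force": 60
}}

```text
t: 3.02
eef_pos: [0.6023, 0.0098, 0.1642]
ee_rot: [-3.129, 0.004, -2.975]
force: [0.3, -0.1, 0.3]
width: 0.0435
```

```bash
python3 rd.py; python3 rd.py
```

```text
t 3.02 p [0.6023, 0.0098, 0.1642] rpy [-3.1293, 0.0045, -2.9751] F [0.34, -0.11, 0.29] M [0.1427, -0.006, 0.0135] w 0.0435 q16 [0.3486, -0.1903] tau6 -0.2459
t 3.02 p [0.6023, 0.0098, 0.1642] rpy [-3.1293, 0.0045, -2.9751] F [0.34, -0.11, 0.29] M [0.1427, -0.006, 0.0135] w 0.0435 q16 [0.3486, -0.1903] tau6 -0.2459
```

Call:
{"name": "apply_moves", "arguments": {
  "increments": [0.0005,-0.006,0,0.004,0.002,0,0.0005,-0.006,0,0.004,0.002,0,0.0005,-0.006,-0.01,0.004,0.002,0,0,-0.004,-0.01,0,0,0,0,0,-0.01,0,0,0,0,0,-0.005,0,0,0,0,0,0,0,0,0]
}}

```text
t: 3.6
eef_pos: [0.6026, -0.0115, 0.1288]
ee_rot: [3.139, 0.004, -2.966]
force: [-0.1, -0.3, 0.3]
width: 0.0437
```

```bash
python3 rd.py; python3 - <<'E'
from h import *
save('wrist','w1')
E
```

```text
t 3.6 p [0.6026, -0.0115, 0.1288] rpy [3.1387, 0.0044, -2.9657] F [-0.14, -0.29, 0.34] M [0.0871, 0.055, -0.0462] w 0.0437 q16 [0.3034, -0.1258] tau6 0.0295
```

View pics/w1.png

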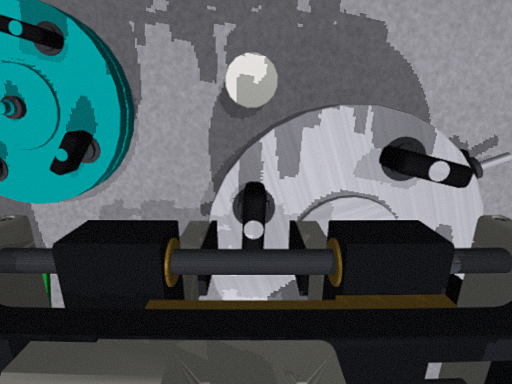

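Wing 1 sits centred at (254,215) and aligned between the fingers, which are at columns 210 and 298. I'll descend and grip it.

Call:
{"name": "apply_moves", "arguments": {
  "increments": [0.0005,0,-0.009,0,0,0,0.0005,0,-0.009,0,0,0,0,0,-0.008,0,0,0,0,0,-0.003,0,0,0,0,0,0,0,0,0]
}}

```text
t: 4.07
eef_pos: [0.604, -0.0111, 0.0974]
ee_rot: [3.139, 0.005, -2.965]
force: [-0.1, -0.2, -0.5]
width: 0.0434
```

```bash
python3 rd.py
```

```text
t 4.07 p [0.604, -0.0111, 0.0974] rpy [3.139, 0.0051, -2.965] F [-0.14, -0.22, -0.48] M [0.0844, -0.0198, -0.0601] w 0.0434 q16 [0.3035, -0.1252] tau6 0.0021
```

Call:
{"name": "apply_moves", "arguments": {
  "increments": [0,0,0,0,0,0,0,0,0,0,0,0,0,0,0,0,0,0,0,0,0,0,0,0],
  "hand": 1,
  "force": 60
}}

```text
t: 4.4
eef_pos: [0.6041, -0.0109, 0.0972]
ee_rot: [3.139, 0.005, -2.964]
force: [0.4, 0.0, -0.3]
width: 0.0226
```

```bash
python3 rd.py
```

```text
t 4.4 p [0.6041, -0.0109, 0.0972] rpy [3.1392, 0.0046, -2.9645] F [0.35, 0.04, -0.26] M [0.0505, -0.0269, 0.0219] w 0.0226 q16 [0.3038, -0.1252] tau6 0.0003
```

Call:
{"name": "apply_moves", "arguments": {
  "increments": [0,0,0,0,0,0]
}}

```text
t: 4.48
eef_pos: [0.6038, -0.011, 0.0975]
ee_rot: [3.139, 0.004, -2.964]
force: [-10.4, -2.8, 2.6]
width: 0.0161
```

```bash
python3 rd.py
```

```text
t 4.48 p [0.6038, -0.011, 0.0975] rpy [3.1393, 0.0041, -2.9645] F [-10.41, -2.83, 2.63] M [-0.9857, 3.9086, -0.0536] w 0.0161 q16 [0.3038, -0.1252] tau6 0.0442
```

Call:
{"name": "apply_moves", "arguments": {
  "increments": [0,0,0,0,0,0]
}}

```text
t: 4.57
eef_pos: [0.6026, -0.0113, 0.0975]
ee_rot: [3.139, 0.002, -2.965]
force: [-1.4, -1.0, -1.0]
width: 0.0133
```

```bash
python3 rd.py
```

```text
t 4.57 p [0.6026, -0.0113, 0.0975] rpy [3.1392, 0.0019, -2.965] F [-1.39, -0.96, -0.99] M [-0.1478, 0.8942, -0.0598] w 0.0133 q16 [0.3037, -0.1253] tau6 0.0851
```

Call:
{"name": "apply_moves", "arguments": {
  "increments": [0,0,0,0,0,0,0,0,0,0,0,-0.05,0,0,0,0,0,-0.05,0,0,0,0,0,-0.05]
}}

```text
t: 4.9
eef_pos: [0.6032, -0.0113, 0.0974]
ee_rot: [3.139, 0.004, -3.119]
force: [-0.5, -0.2, -1.7]
width: 0.0137
```

```bash
python3 rd.py
```

```text
t 4.9 p [0.6032, -0.0113, 0.0974] rpy [3.1389, 0.0038, -3.1186] F [-0.48, -0.19, -1.71] M [-0.1024, -0.0007, 0.316] w 0.0137 q16 [0.3039, -0.2796] tau6 0.8636
```

Call:
{"name": "apply_moves", "arguments": {
  "increments": [0,0,0,0,0,-0.05,0,0,0,0,0,-0.05]
}}

```text
t: 5.07
eef_pos: [0.6036, -0.0113, 0.0975]
ee_rot: [3.139, 0.005, 3.061]
force: [-0.1, 0.1, -1.5]
width: 0.0137
```

```bash
python3 rd.py
```

```text
t 5.07 p [0.6036, -0.0113, 0.0975] rpy [3.1389, 0.0046, 3.0606] F [-0.14, 0.09, -1.49] M [-0.0915, 0.0033, 0.4155] w 0.0137 q16 [0.3042, -0.3845] tau6 0.6417
```

Call:
{"name": "apply_moves", "arguments": {
  "increments": [0,0,0,0,0,-0.03]
}}

```text
t: 5.15
eef_pos: [0.6037, -0.0113, 0.0974]
ee_rot: [3.139, 0.005, 3.029]
force: [-0.4, 0.3, -1.8]
width: 0.0136
```

```bash
python3 rd.py
```

```text
t 5.15 p [0.6037, -0.0113, 0.0974] rpy [3.1391, 0.0048, 3.0286] F [-0.44, 0.27, -1.76] M [-0.0645, 0.2523, 0.3947] w 0.0136 q16 [0.3044, -0.4171] tau6 -0.0982
```

Call:
{"name": "apply_moves", "arguments": {
  "increments": [0,0,0,0,0,0]
}}

```text
t: 5.23
eef_pos: [0.6037, -0.0112, 0.0974]
ee_rot: [3.139, 0.005, 3.028]
force: [-0.5, -0.0, -0.2]
width: 0.0135
```

```bash
python3 rd.py
```

```text
t 5.23 p [0.6037, -0.0112, 0.0974] rpy [3.1391, 0.0049, 3.0277] F [-0.49, -0.04, -0.21] M [0.061, 0.4345, 0.369] w 0.0135 q16 [0.3044, -0.4181] tau6 -0.9613
```

Call:
{"name": "apply_moves", "arguments": {
  "increments": [0,0,0,0,0,0]
}}

```text
t: 5.32
eef_pos: [0.6038, -0.0113, 0.0975]
ee_rot: [3.139, 0.005, 3.029]
force: [-1.0, -0.4, -1.2]
width: 0.0138
```

```bash
python3 rd.py
```

```text
t 5.32 p [0.6038, -0.0113, 0.0975] rpy [3.1393, 0.0049, 3.0291] F [-1.03, -0.41, -1.21] M [0.0025, 0.3288, 0.4241] w 0.0138 q16 [0.3045, -0.4169] tau6 -0.5565
```

```bash
cat > meas.py <<'E'
from h import *
import sys
n=int(sys.argv[1]) if len(sys.argv)>1 else 6
L=[]
for i in range(n+1):
    s=arm.get_state(); L.append(np.r_[s['moment'][2],s['ee_rot'][2]%(2*np.pi),s['force'],s['eef_pos']])
    if i<n: optics.grab_frame('wrist')
L=np.array(L); m=L.mean(0)
print('t %.2f Mz %.4f +- %.4f yaw %.4f F %s p %s w %.4f q6 %.2f'%(s['t'],m[0],L[:,0].std(ddof=1)/len(L)**.5,m[1]-2*np.pi,m[2:5].round(2),m[5:].round(4),s['width'],s['q'][5]))
E
python3 meas.py 6
```

```text
t 5.62 Mz 0.3787 +- 0.0100 yaw -3.2545 F [-0.9  -0.43 -0.93] p [ 0.6038 -0.0113  0.0974] w 0.0135 q6 -0.42
```

Call:
{"name": "apply_moves", "arguments": {
  "increments": [0,0,0,0,0,-0.05,0,0,0,0,0,-0.05,0,0,0,0,0,-0.05,0,0,0,0,0,-0.05,0,0,0,0,0,0]
}}

```text
t: 6.03
eef_pos: [0.6046, -0.0115, 0.0974]
ee_rot: [3.139, 0.006, 2.821]
force: [-0.5, -0.3, 0.5]
width: 0.0142
```

```bash
python3 meas.py 4
```

```text
t 6.23 Mz 0.3618 +- 0.0159 yaw -3.4589 F [-0.51  0.01 -0.73] p [ 0.6046 -0.0114  0.0974] w 0.0138 q6 -0.62
```

Call:
{"name": "apply_moves", "arguments": {
  "increments": [0,0,0,0,0,-0.05,0,0,0,0,0,-0.05,0,0,0,0,0,-0.05,0,0,0,0,0,-0.05,0,0,0,0,0,0]
}}

```text
t: 6.65
eef_pos: [0.6054, -0.0118, 0.0974]
ee_rot: [3.139, 0.008, 2.623]
force: [-0.6, -0.2, -0.6]
width: 0.0137
```

```bash
python3 meas.py 4
```

```text
t 6.85 Mz 0.3748 +- 0.0202 yaw -3.6577 F [-0.26 -0.52 -0.99] p [ 0.6054 -0.0117  0.0975] w 0.0137 q6 -0.82
```

Call:
{"name": "apply_moves", "arguments": {
  "increments": [0,0,0,0,0,-0.05,0,0,0,0,0,-0.05,0,0,0,0,0,-0.05,0,0,0,0,0,-0.05,0,0,0,0,0,0]
}}

```text
t: 7.27
eef_pos: [0.6061, -0.0122, 0.0974]
ee_rot: [3.139, 0.009, 2.425]
force: [-1.0, -0.4, 0.2]
width: 0.0133
```

```bash
python3 meas.py 5
```

```text
t 7.52 Mz 0.3742 +- 0.0094 yaw -3.8559 F [ 0.06 -1.05 -1.46] p [ 0.6061 -0.0122  0.0975] w 0.0137 q6 -1.03
```

Call:
{"name": "apply_moves", "arguments": {
  "increments": [0,0,0,0,0,-0.05,0,0,0,0,0,-0.05,0,0,0,0,0,0]
}}

```text
t: 7.77
eef_pos: [0.6064, -0.0125, 0.0975]
ee_rot: [3.138, 0.01, 2.327]
force: [0.2, -0.2, 0.0]
width: 0.0138
```

```bash
python3 meas.py 6
```

```text
t 8.07 Mz 0.4108 +- 0.0120 yaw -3.9535 F [ 0.38 -1.   -1.44] p [ 0.6064 -0.0125  0.0975] w 0.0136 q6 -1.12
```

Call:
{"name": "apply_moves", "arguments": {
  "increments": [0,0,0,0,0,-0.05,0,0,0,0,0,-0.05,0,0,0,0,0,-0.05,0,0,0,0,0,0]
}}

```text
t: 8.4
eef_pos: [0.6068, -0.013, 0.0975]
ee_rot: [3.138, 0.011, 2.177]
force: [-0.5, 0.4, -1.3]
width: 0.0136
```

```bash
python3 meas.py 7
```

```text
t 8.75 Mz 0.4466 +- 0.0089 yaw -4.1037 F [ 0.63 -1.78 -1.9 ] p [ 0.6068 -0.0129  0.0975] w 0.0137 q6 -1.28
```

Call:
{"name": "apply_moves", "arguments": {
  "increments": [0,0,0,0,0,-0.04,0,0,0,0,0,0,0,0,0,0,0,0.055,0,0,0,0,0,0.055,0,0,0,0,0,0.055,0,0,0,0,0,0.045,0,0,0,0,0,0,0,0,0,0,0,0]
}}

```text
t: 9.42
eef_pos: [0.6063, -0.0124, 0.0974]
ee_rot: [3.138, 0.009, 2.363]
force: [0.9, -1.4, -2.6]
width: 0.0138
```

```bash
python3 meas.py 1
```

```text
t 9.47 Mz 0.0537 +- 0.0367 yaw -3.9201 F [ 0.83 -1.19 -2.48] p [ 0.6063 -0.0124  0.0975] w 0.0136 q6 -1.09
```

Call:
{"name": "apply_moves", "arguments": {
  "increments": [0,0,0,0,0,0,0,0,0,0,0,0,0,0,0,0,0,0,0,0,0,0,0,0],
  "hand": 0.5
}}

```text
t: 9.8
eef_pos: [0.6072, -0.0116, 0.0983]
ee_rot: [3.135, 0.01, 2.36]
force: [-0.1, 0.3, -0.2]
width: 0.035
```

Call:
{"name": "apply_moves", "arguments": {
  "increments": [0,0,0.012,0,0,0,0,0,0.016,0,0,0,0,0,0.016,0,0,0,-0.012,0.003,0.004,0,0,0.06,-0.025,0.007,0,0,0,0.1,-0.025,0.007,0,0,0,0.1,-0.025,0.007,0,0,0,0.1,-0.025,0.007,0,0,0,0.1,-0.025,0.007,0,0,0,0.08,-0.01,0.003,0,0,0,0.02,0,0,0,0,0,0,0,0,0,0,0,0]
}}

```text
t: 10.8
eef_pos: [0.4554, 0.0313, 0.1493]
ee_rot: [3.132, 0.014, 2.943]
force: [-1.0, 0.1, 0.4]
width: 0.0437
```

```bash
python3 rd.py
```

```text
t 10.8 p [0.4554, 0.0313, 0.1493] rpy [3.1321, 0.0139, 2.9433] F [-0.96, 0.14, 0.43] M [0.0853, -0.0759, -0.0164] w 0.0437 q16 [0.5038, -0.7034] tau6 0.0973
```

Call:
{"name": "apply_moves", "arguments": {
  "increments": [-0.0025,0,0,-0.0035,0.008,0.006,-0.0025,0,0,-0.0035,0.008,0.006,0,0,-0.012,0,0,0,0,0,-0.012,0,0,0,0,0,-0.012,0,0,0,0,0,-0.01,0,0,0,0,0,-0.004,0,0,0,0,0,0,0,0,0]
}}

```text
t: 11.47
eef_pos: [0.4565, 0.0314, 0.0977]
ee_rot: [-3.139, -0.001, 2.949]
force: [0.5, 0.6, -0.8]
width: 0.044
```

```bash
python3 rd.py
```

```text
t 11.47 p [0.4565, 0.0314, 0.0977] rpy [-3.139, -0.0013, 2.949] F [0.45, 0.56, -0.79] M [0.0604, -0.0026, 0.0019] w 0.044 q16 [0.5023, -0.696] tau6 0.0013
```

Call:
{"name": "apply_moves", "arguments": {
  "increments": [0,0,0,0,0,0,0,0,0,0,0,0,0,0,0,0,0,0,0,0,0,0,0,0,0,0,0,0,0,0,0,0,0,0,0,0,0,0,0,0,0,0,0,0,0,0,0,0],
  "hand": 1
}}

```text
t: 12.13
eef_pos: [0.4503, 0.0315, 0.0976]
ee_rot: [-3.137, -0.014, 2.943]
force: [2.2, -1.4, -8.9]
width: 0.014
```

```bash
python3 meas.py 2
```

```text
t 12.23 Mz -0.1300 +- 0.0133 yaw -3.3407 F [ 2.71 -0.88 -8.21] p [0.4503 0.0315 0.0976] w 0.0138 q6 -0.70
```

Call:
{"name": "apply_moves", "arguments": {
  "increments": [0,0,0,-0.0015,-0.007,0,0,0,0,-0.001,-0.006,0,0,0,0,0,0,-0.05,0,0,0,0,0,-0.05,0,0,0,0,0,-0.05,0,0,0,0,0,-0.05,0,0,0,0,0,-0.05,0,0,0,0,0,-0.05,0,0,0,0,0,-0.05,0,0,0,0,0,0]
}}

```text
t: 13.07
eef_pos: [0.451, 0.0312, 0.0976]
ee_rot: [-3.138, 0.005, 2.581]
force: [1.6, 0.0, -6.8]
width: 0.0133
```

```bash
python3 meas.py 6
```

```text
t 13.37 Mz 0.3525 +- 0.0158 yaw -3.7000 F [ 2.12 -0.24 -7.17] p [0.4509 0.0312 0.0976] w 0.0137 q6 -1.08
```

Call:
{"name": "apply_moves", "arguments": {
  "increments": [0,0,0,0,0,-0.05,0,0,0,0,0,-0.05,0,0,0,0,0,-0.05,0,0,0,0,0,-0.05,0,0,0,0,0,0]
}}

```text
t: 13.78
eef_pos: [0.4514, 0.0308, 0.0976]
ee_rot: [-3.138, 0.006, 2.379]
force: [1.9, -0.2, -6.4]
width: 0.0135
```

```bash
python3 meas.py 6
```

```text
t 14.08 Mz 0.3766 +- 0.0160 yaw -3.9018 F [ 2.24 -0.54 -6.75] p [0.4514 0.0308 0.0976] w 0.0137 q6 -1.28
```

Call:
{"name": "apply_moves", "arguments": {
  "increments": [0,0,0,0,0,-0.05,0,0,0,0,0,-0.05,0,0,0,0,0,-0.05,0,0,0,0,0,0]
}}

```text
t: 14.42
eef_pos: [0.4517, 0.0306, 0.0976]
ee_rot: [-3.138, 0.007, 2.229]
force: [2.4, 0.8, -6.6]
width: 0.0137
```

```bash
python3 meas.py 6
```

```text
t 14.72 Mz 0.3764 +- 0.0098 yaw -4.0517 F [ 2.75 -1.09 -7.15] p [0.4517 0.0306 0.0976] w 0.0140 q6 -1.43
```

Call:
{"name": "apply_moves", "arguments": {
  "increments": [0,0,0,0,0,-0.05,0,0,0,0,0,-0.05,0,0,0,0,0,-0.05,0,0,0,0,0,0]
}}

```text
t: 15.05
eef_pos: [0.4519, 0.0302, 0.0976]
ee_rot: [-3.138, 0.007, 2.079]
force: [1.5, -1.6, -7.1]
width: 0.0138
```

```bash
python3 meas.py 5
```

```text
t 15.30 Mz 0.3930 +- 0.0094 yaw -4.2016 F [ 2.69 -2.09 -7.46] p [0.4519 0.0303 0.0976] w 0.0140 q6 -1.58
```

Call:
{"name": "apply_moves", "arguments": {
  "increments": [0,0,0,0,0,-0.05,0,0,0,0,0,-0.05,0,0,0,0,0,-0.05,0,0,0,0,0,0]
}}

```text
t: 15.63
eef_pos: [0.4521, 0.0299, 0.0976]
ee_rot: [-3.138, 0.008, 1.93]
force: [3.0, -1.2, -8.1]
width: 0.0136
```

```bash
python3 meas.py 6
```

```text
t 15.93 Mz 0.4028 +- 0.0198 yaw -4.3504 F [ 3.32 -1.89 -7.73] p [0.4521 0.0299 0.0976] w 0.0138 q6 -1.73
```

Call:
{"name": "apply_moves", "arguments": {
  "increments": [0,0,0,0,0,-0.05,0,0,0,0,0,-0.05,0,0,0,0,0,0]
}}

```text
t: 16.18
eef_pos: [0.4522, 0.0296, 0.0976]
ee_rot: [-3.138, 0.009, 1.831]
force: [2.2, -0.5, -7.9]
width: 0.0138
```

```bash
python3 meas.py 8
```

```text
t 16.58 Mz 0.4438 +- 0.0122 yaw -4.4493 F [ 3.7  -2.53 -8.08] p [0.4522 0.0297 0.0976] w 0.0135 q6 -1.82
```

Call:
{"name": "apply_moves", "arguments": {
  "increments": [0,0,0,0,0,-0.04,0,0,0,0,0,0,0,0,0,0,0,0.055,0,0,0,0,0,0.055,0,0,0,0,0,0.055,0,0,0,0,0,0.05,0,0,0,0,0,0,0,0,0,0,0,0]
}}

```text
t: 17.25
eef_pos: [0.452, 0.0301, 0.0976]
ee_rot: [-3.138, 0.007, 2.016]
force: [4.1, -2.6, -9.0]
width: 0.0135
```

```bash
python3 meas.py 1
```

```text
t 17.30 Mz 0.0155 +- 0.0109 yaw -4.2671 F [ 4.03 -2.49 -9.1 ] p [0.452  0.0301 0.0976] w 0.0136 q6 -1.64
```

Call:
{"name": "apply_moves", "arguments": {
  "increments": [0,0,0,0,0,0,0,0,0,0,0,0,0,0,0,0,0,0,0,0,0,0,0,0],
  "hand": 0.5
}}

```text
t: 17.63
eef_pos: [0.4528, 0.031, 0.0992]
ee_rot: [-3.141, 0.007, 2.012]
force: [0.5, 0.0, 0.0]
width: 0.0349
```

Call:
{"name": "apply_moves", "arguments": {
  "increments": [0,0,0.012,0,0,0,0,0,0.016,0,0,0,0,0,0.016,0,0,0.05,0.003,-0.005,0.004,0,0,0.1,0.003,-0.006,0,0,0,0.12,0.003,-0.006,0,0,0,0.12,0.003,-0.006,0,0,0,0.12,0.003,-0.006,0,0,0,0.12,0.003,-0.006,0,0,0,0.12,0.003,-0.006,0,0,0,0.12,0.003,-0.006,0,0,0,0.12,0.003,-0.006,0,0,0,0.12,0.003,-0.006,0,0,0,0.12,0.003,-0.006,0,0,0,0.12,0.003,-0.006,0,0,0,0.12,0.003,-0.006,0,0,0,0.12,0.003,-0.006,0,0,0,0.12,0.003,-0.003,0,0,0,0.12]
}}

```text
t: 19.13
eef_pos: [0.5004, -0.0558, 0.1556]
ee_rot: [3.136, 0.014, -2.37]
force: [-0.1, -0.0, -0.3]
width: 0.0435
```

Call:
{"name": "apply_moves", "arguments": {
  "increments": [0.002,-0.002,0,0,0,0.12,0.002,-0.002,0,0,0,0.12,0.002,-0.002,0,0,0,0.12,0.002,-0.002,0,0,0,0.12,0,0,0,0,0,0.12,0,0,0,0,0,0.06,0,0,0,0,0,0,0,0,0,0,0,0]
}}

```text
t: 19.8
eef_pos: [0.5098, -0.0642, 0.1574]
ee_rot: [3.138, 0.016, -1.678]
force: [0.4, -0.3, -0.2]
width: 0.0439
```

```bash
python3 rd.py
```

```text
t 19.8 p [0.5098, -0.0642, 0.1574] rpy [3.1378, 0.0161, -1.678] F [0.42, -0.28, -0.19] M [-0.0685, 0.0006, 0.0006] w 0.0439 q16 [0.2446, 1.2305] tau6 0.4013
```

Call:
{"name": "apply_moves", "arguments": {
  "increments": [-0.002,-0.002,0,-0.008,-0.001,0.04,-0.002,-0.002,0,-0.008,-0.001,0.04,0,0,-0.012,0,0,0,0,0,-0.012,0,0,0,0,0,0,0,0,0]
}}

```text
t: 20.22
eef_pos: [0.5063, -0.0678, 0.1343]
ee_rot: [-3.139, 0.001, -1.607]
force: [-1.7, -0.7, 0.5]
width: 0.0438
```

```bash
python3 rd.py
```

```text
t 20.22 p [0.5063, -0.0678, 0.1343] rpy [-3.1388, 0.0006, -1.6073] F [-1.68, -0.74, 0.52] M [0.0131, 0.1412, -0.0279] w 0.0438 q16 [0.252, 1.2822] tau6 0.1058
```

Call:
{"name": "apply_moves", "arguments": {
  "increments": [0,0,-0.012,0,0,0,0,0,-0.012,0,0,0,0,0,-0.01,0,0,0.005,0,0,-0.002,0,0,0,0,0,0,0,0,0]
}}

```text
t: 20.63
eef_pos: [0.5073, -0.0674, 0.0991]
ee_rot: [-3.137, 0.001, -1.609]
force: [1.0, 0.3, -0.1]
width: 0.0438
```

Call:
{"name": "apply_moves", "arguments": {
  "increments": [0,0,0,0,0,0,0,0,0,0,0,0,0,0,0,0,0,0,0,0,0,0,0,0,0,0,0,0,0,0,0,0,0,0,0,0,0,0,0,0,0,0],
  "hand": 1
}}

```text
t: 21.22
eef_pos: [0.5085, -0.0706, 0.1012]
ee_rot: [-3.135, -0.004, -1.61]
force: [-0.5, 6.6, 0.7]
width: 0.0136
```

```bash
python3 meas.py 2
```

```text
t 21.32 Mz -0.0275 +- 0.0099 yaw -1.6098 F [ 0.69  0.95 -1.91] p [ 0.5084 -0.0704  0.1013] w 0.0137 q6 1.28
```

Call:
{"name": "apply_moves", "arguments": {
  "increments": [0,0,0,0,0,-0.05,0,0,0,0,0,-0.05,0,0,0,0,0,-0.05,0,0,0,0,0,-0.05,0,0,0,0,0,-0.05,0,0,0,0,0,-0.05,0,0,0,0,0,0]
}}

```text
t: 21.9
eef_pos: [0.5082, -0.0715, 0.1013]
ee_rot: [-3.135, -0.006, -1.919]
force: [1.4, -1.8, -3.8]
width: 0.0136
```

```bash
python3 meas.py 5
```

```text
t 22.15 Mz 0.3821 +- 0.0069 yaw -1.9167 F [ 1.15 -2.51 -3.4 ] p [ 0.5082 -0.0715  0.1013] w 0.0139 q6 0.97
```

Call:
{"name": "apply_moves", "arguments": {
  "increments": [0,0,0,0,0,-0.05,0,0,0,0,0,-0.05,0,0,0,0,0,-0.05,0,0,0,0,0,-0.05,0,0,0,0,0,0]
}}

```text
t: 22.57
eef_pos: [0.508, -0.0723, 0.1013]
ee_rot: [-3.135, -0.008, -2.12]
force: [0.3, -1.4, -3.6]
width: 0.0135
```

```bash
python3 meas.py 6
```

```text
t 22.87 Mz 0.3699 +- 0.0158 yaw -2.1169 F [ 0.73 -2.44 -3.44] p [ 0.5079 -0.0722  0.1013] w 0.0136 q6 0.77
```

Call:
{"name": "apply_moves", "arguments": {
  "increments": [0,0,0,0,0,-0.05,0,0,0,0,0,-0.05,0,0,0,0,0,-0.05,0,0,0,0,0,-0.05,0,0,0,0,0,0]
}}

```text
t: 23.28
eef_pos: [0.5075, -0.0729, 0.1013]
ee_rot: [-3.135, -0.009, -2.321]
force: [1.2, -2.5, -3.6]
width: 0.0135
```

```bash
python3 meas.py 6
```

```text
t 23.58 Mz 0.3760 +- 0.0088 yaw -2.3185 F [ 1.03 -2.98 -3.48] p [ 0.5075 -0.0729  0.1013] w 0.0137 q6 0.56
```

Call:
{"name": "apply_moves", "arguments": {
  "increments": [0,0,0,0,0,-0.05,0,0,0,0,0,-0.05,0,0,0,0,0,0]
}}

```text
t: 23.83
eef_pos: [0.5072, -0.0732, 0.1013]
ee_rot: [-3.135, -0.01, -2.42]
force: [1.2, -2.7, -3.5]
width: 0.0137
```

```bash
python3 meas.py 6
```

```text
t 24.13 Mz 0.3916 +- 0.0084 yaw -2.4172 F [ 0.78 -2.87 -3.32] p [ 0.5072 -0.0732  0.1013] w 0.0135 q6 0.47
```

Call:
{"name": "apply_moves", "arguments": {
  "increments": [0,0,0,0,0,-0.05,0,0,0,0,0,-0.05,0,0,0,0,0,-0.05,0,0,0,0,0,-0.05,0,0,0,0,0,0]
}}

```text
t: 24.55
eef_pos: [0.5066, -0.0737, 0.1013]
ee_rot: [-3.135, -0.011, -2.622]
force: [1.0, -3.2, -3.0]
width: 0.0133
```

```bash
python3 meas.py 8
```

```text
t 24.95 Mz 0.3749 +- 0.0094 yaw -2.6193 F [ 0.66 -3.33 -3.11] p [ 0.5066 -0.0737  0.1013] w 0.0133 q6 0.27
```

Call:
{"name": "apply_moves", "arguments": {
  "increments": [0,0,0,0,0,-0.05,0,0,0,0,0,-0.05,0,0,0,0,0,-0.05,0,0,0,0,0,-0.05,0,0,0,0,0,0]
}}

```text
t: 25.37
eef_pos: [0.5059, -0.0741, 0.1013]
ee_rot: [-3.135, -0.013, -2.826]
force: [0.7, -3.1, -3.4]
width: 0.0141
```

```bash
python3 meas.py 6
```

```text
t 25.67 Mz 0.4198 +- 0.0051 yaw -2.8228 F [ 0.46 -3.56 -2.54] p [ 0.5059 -0.0741  0.1013] w 0.0138 q6 0.07
```

Call:
{"name": "apply_moves", "arguments": {
  "increments": [0,0,0,0,0,-0.05,0,0,0,0,0,-0.05,0,0,0,0,0,0]
}}

```text
t: 25.92
eef_pos: [0.5056, -0.0742, 0.1013]
ee_rot: [-3.135, -0.014, -2.924]
force: [0.4, -3.5, -3.1]
width: 0.0135
```

```bash
python3 meas.py 6
```

```text
t 26.22 Mz 0.4779 +- 0.0123 yaw -2.9214 F [-0.18 -3.5  -2.6 ] p [ 0.5056 -0.0742  0.1013] w 0.0136 q6 -0.03
```

Call:
{"name": "apply_moves", "arguments": {
  "increments": [0,0,0,0,0,-0.02,0,0,0,0,0,0,0,0,0,0,0,0.055,0,0,0,0,0,0.055,0,0,0,0,0,0.055,0,0,0,0,0,0.055,0,0,0,0,0,0,0,0,0,0,0,0]
}}

```text
t: 26.88
eef_pos: [0.5063, -0.0739, 0.1013]
ee_rot: [-3.135, -0.012, -2.717]
force: [-1.0, -2.4, -3.4]
width: 0.0137
```

```bash
python3 meas.py 1
```

```text
t 26.93 Mz -0.0113 +- 0.0173 yaw -2.7167 F [-0.22 -2.58 -2.67] p [ 0.5063 -0.0739  0.1013] w 0.0138 q6 0.17
```

Call:
{"name": "apply_moves", "arguments": {
  "increments": [0,0,0,0,0,0,0,0,0,0,0,0,0,0,0,0,0,0,0,0,0,0,0,0],
  "hand": 0.5
}}

```text
t: 27.27
eef_pos: [0.5069, -0.0729, 0.1018]
ee_rot: [-3.136, -0.01, -2.721]
force: [-0.0, -0.1, 0.1]
width: 0.0347
```

Call:
{"name": "apply_moves", "arguments": {
  "increments": [0,0,0.012,0,0,0,0,0,0.016,0,0,0,0,0,0.014,0,0,0.05,0.0025,0.009,0,0,0,0.1,0.0025,0.0095,0,0,0,0.12,0.0025,0.0095,0,0,0,0.12,0.0025,0.0095,0,0,0,0.12,0.0025,0.0095,0,0,0,0.12,0.0025,0.0095,0,0,0,0.12,0.0025,0.0095,0,0,0,0.12,0.0025,0.0095,0,0,0,0.12,0.0025,0.0095,0,0,0,0.12,0.0025,0.0095,0,0,0,0.12,0.0025,0.0095,0,0,0,0.12,0.0025,0.0095,0,0,0,0.12,0.0025,0.0095,0,0,0,0.12,0.0025,0.0095,0,0,0,0.12,0.0025,0.0095,0,0,0,0.1,0.0015,0.005,0,0,0,0.05,0,0,0,0,0,0]
}}

```text
t: 28.93
eef_pos: [0.5498, 0.0861, 0.1492]
ee_rot: [-3.129, -0.005, -0.783]
force: [0.3, -0.0, 0.1]
width: 0.0437
```

Call:
{"name": "apply_moves", "arguments": {
  "increments": [0,0,0,0,0,0]
}}

```text
t: 29.02
eef_pos: [0.5498, 0.0864, 0.1492]
ee_rot: [-3.129, -0.005, -0.784]
force: [0.7, 1.1, -0.3]
width: 0.0437
```

```bash
python3 rd.py
```

```text
t 29.02 p [0.5498, 0.0864, 0.1492] rpy [-3.1286, -0.0048, -0.7838] F [0.7, 1.14, -0.31] M [-0.0812, -0.0086, 0.0091] w 0.0437 q16 [0.5086, 1.8484] tau6 0.2982
```

Call:
{"name": "apply_moves", "arguments": {
  "increments": [-0.0005,0,0,-0.003,0.006,0.015,-0.0005,0,0,-0.003,0.006,0.015,0,0,-0.012,0,0,0,0,0,-0.012,0,0,0,0,0,-0.012,0,0,0,0,0,-0.01,0,0,0,0,0,-0.004,0,0,0,0,0,0,0,0,0]
}}

```text
t: 29.68
eef_pos: [0.5487, 0.0846, 0.0985]
ee_rot: [3.141, -0.0, -0.759]
force: [-0.3, 0.5, 0.0]
width: 0.0437
```

Call:
{"name": "apply_moves", "arguments": {
  "increments": [0,0,0,0,0,0,0,0,0,0,0,0,0,0,0,0,0,0,0,0,0,0,0,0,0,0,0,0,0,0,0,0,0,0,0,0,0,0,0,0,0,0],
  "hand": 1
}}

```text
t: 30.27
eef_pos: [0.5498, 0.0847, 0.1003]
ee_rot: [-3.14, -0.001, -0.759]
force: [1.6, -0.6, -2.7]
width: 0.0137
```

```bash
python3 meas.py 2
```

```text
t 30.37 Mz -0.1052 +- 0.0118 yaw -0.7593 F [ 1.2  -0.48 -2.77] p [0.5498 0.0847 0.1003] w 0.0135 q6 1.88
```

Call:
{"name": "apply_moves", "arguments": {
  "increments": [0,0,0,0,0,-0.05,0,0,0,0,0,-0.05,0,0,0,0,0,-0.05,0,0,0,0,0,-0.05,0,0,0,0,0,-0.05,0,0,0,0,0,-0.05,0,0,0,0,0,0]
}}

```text
t: 30.95
eef_pos: [0.5502, 0.0843, 0.1003]
ee_rot: [-3.14, -0.003, -1.069]
force: [-0.0, -0.4, -1.5]
width: 0.0141
```

```bash
python3 meas.py 4
```

```text
t 31.15 Mz 0.3972 +- 0.0084 yaw -1.0667 F [ 0.86 -0.76 -2.01] p [0.5502 0.0843 0.1003] w 0.0136 q6 1.57
```

Call:
{"name": "apply_moves", "arguments": {
  "increments": [0,0,0,0,0,-0.05,0,0,0,0,0,-0.05,0,0,0,0,0,-0.05,0,0,0,0,0,-0.05,0,0,0,0,0,0]
}}

```text
t: 31.57
eef_pos: [0.5503, 0.084, 0.1003]
ee_rot: [-3.141, -0.003, -1.268]
force: [0.0, -0.6, -2.2]
width: 0.014
```

```bash
python3 meas.py 5
```

```text
t 31.82 Mz 0.3380 +- 0.0094 yaw -1.2651 F [ 0.75 -0.31 -2.22] p [0.5503 0.084  0.1003] w 0.0136 q6 1.37
```

Call:
{"name": "apply_moves", "arguments": {
  "increments": [0,0,0,0,0,-0.05,0,0,0,0,0,-0.05,0,0,0,0,0,-0.05,0,0,0,0,0,-0.05,0,0,0,0,0,0]
}}

```text
t: 32.23
eef_pos: [0.5503, 0.0836, 0.1003]
ee_rot: [-3.141, -0.004, -1.468]
force: [1.3, -0.8, -2.3]
width: 0.0131
```

```bash
python3 meas.py 4
```

```text
t 32.43 Mz 0.3498 +- 0.0113 yaw -1.4653 F [ 0.8  -0.49 -2.04] p [0.5504 0.0836 0.1003] w 0.0140 q6 1.17
```

Call:
{"name": "apply_moves", "arguments": {
  "increments": [0,0,0,0,0,-0.05,0,0,0,0,0,-0.05,0,0,0,0,0,0]
}}

```text
t: 32.68
eef_pos: [0.5504, 0.0835, 0.1003]
ee_rot: [-3.141, -0.004, -1.564]
force: [1.2, -0.6, -2.6]
width: 0.0136
```

```bash
python3 meas.py 5
```

```text
t 32.93 Mz 0.3723 +- 0.0179 yaw -1.5618 F [ 0.71 -1.31 -2.28] p [0.5504 0.0835 0.1003] w 0.0138 q6 1.07
```

Call:
{"name": "apply_moves", "arguments": {
  "increments": [0,0,0,0,0,-0.05,0,0,0,0,0,-0.05,0,0,0,0,0,-0.05,0,0,0,0,0,0]
}}

```text
t: 33.27
eef_pos: [0.5504, 0.0832, 0.1003]
ee_rot: [-3.141, -0.005, -1.713]
force: [1.3, -0.9, -2.3]
width: 0.0136
```

```bash
python3 meas.py 5
```

```text
t 33.52 Mz 0.3968 +- 0.0165 yaw -1.7107 F [ 1.07 -1.2  -2.42] p [0.5504 0.0832 0.1003] w 0.0139 q6 0.92
```

Call:
{"name": "apply_moves", "arguments": {
  "increments": [0,0,0,0,0,-0.05,0,0,0,0,0,-0.05,0,0,0,0,0,0]
}}

```text
t: 33.77
eef_pos: [0.5503, 0.0831, 0.1003]
ee_rot: [-3.141, -0.005, -1.811]
force: [-0.2, -1.0, -2.3]
width: 0.0136
```

```bash
python3 meas.py 5
```

```text
t 34.02 Mz 0.4427 +- 0.0099 yaw -1.8084 F [ 0.91 -0.98 -2.52] p [0.5503 0.0831 0.1003] w 0.0136 q6 0.82
```

Call:
{"name": "apply_moves", "arguments": {
  "increments": [0,0,0,0,0,-0.055,0,0,0,0,0,0]
}}

```text
t: 34.18
eef_pos: [0.5503, 0.083, 0.1003]
ee_rot: [-3.141, -0.005, -1.863]
force: [1.9, -1.0, -2.6]
width: 0.0137
```

```bash
python3 meas.py 6
```

```text
t 34.48 Mz 0.4452 +- 0.0203 yaw -1.8603 F [ 1.12 -1.43 -2.21] p [0.5503 0.083  0.1003] w 0.0138 q6 0.77
```

Call:
{"name": "apply_moves", "arguments": {
  "increments": [0,0,0,0,0,0.055,0,0,0,0,0,0.055,0,0,0,0,0,0.055,0,0,0,0,0,0.05,0,0,0,0,0,0,0,0,0,0,0,0]
}}

```text
t: 34.98
eef_pos: [0.5504, 0.0834, 0.1002]
ee_rot: [-3.141, -0.004, -1.636]
force: [1.2, -1.1, -2.3]
width: 0.0136
```

```bash
python3 rd.py
```

```text
t 34.98 p [0.5504, 0.0834, 0.1002] rpy [-3.1405, -0.0037, -1.6364] F [1.19, -1.14, -2.28] M [-0.4594, -0.5634, 0.0315] w 0.0136 q16 [0.5047, 0.9972] tau6 0.2429
```

Call:
{"name": "apply_moves", "arguments": {
  "increments": [0,0,0,0,0,0,0,0,0,0,0,0,0,0,0,0,0,0,0,0,0,0,0,0],
  "hand": 0.5
}}

```text
t: 35.32
eef_pos: [0.5504, 0.0839, 0.1008]
ee_rot: [-3.14, -0.003, -1.641]
force: [-0.3, -0.2, -0.3]
width: 0.0347
```

Call:
{"name": "apply_moves", "arguments": {
  "increments": [0,0,0.012,0,0,0,0,0,0.016,0,0,0,0,0,0.014,0,0,0.05,0.006,-0.009,0,0,0,0.08,0.006,-0.011,0,0,0,0.1,0.006,-0.011,0,0,0,0.1,0.006,-0.011,0,0,0,0.1,0.006,-0.011,0,0,0,0.1,0.006,-0.011,0,0,0,0.1,0.006,-0.011,0,0,0,0.1,0.006,-0.011,0,0,0,0.1,0.004,-0.007,0,0,0,0.04,0,0,0,0,0,0,0,0,0,0,0,0]
}}

```text
t: 36.48
eef_pos: [0.6043, -0.0116, 0.1467]
ee_rot: [-3.137, -0.003, -0.733]
force: [-0.1, 1.3, 0.4]
width: 0.0433
```

```bash
python3 rd.py
```

```text
t 36.48 p [0.6043, -0.0116, 0.1467] rpy [-3.1374, -0.0033, -0.7327] F [-0.13, 1.28, 0.38] M [-0.0256, -0.0145, 0.0549] w 0.0433 q16 [0.3041, 2.1043] tau6 0.3809
```

Call:
{"name": "apply_moves", "arguments": {
  "increments": [0.001,0,0,-0.002,0.002,-0.035,0.0005,0,-0.01,0,0,0,0,0,-0.013,0,0,0,0,0,-0.013,0,0,0,0,0,-0.01,0,0,0,0,0,-0.002,0,0,0,0,0,0,0,0,0]
}}

```text
t: 37.07
eef_pos: [0.6041, -0.0086, 0.095]
ee_rot: [-3.139, -0.003, -0.773]
force: [0.4, -0.3, 0.3]
width: 0.0437
```

Call:
{"name": "apply_moves", "arguments": {
  "increments": [0,0,0,0,0,0,0,0,0,0,0,0,0,0,0,0,0,0,0,0,0,0,0,0,0,0,0,0,0,0,0,0,0,0,0,0,0,0,0,0,0,0],
  "hand": 1
}}

```text
t: 37.65
eef_pos: [0.608, -0.0107, 0.0965]
ee_rot: [-3.136, -0.01, -0.773]
force: [-3.0, 6.5, 3.2]
width: 0.0137
```

```bash
python3 meas.py 2
```

```text
t 37.75 Mz -0.0142 +- 0.0177 yaw -0.7726 F [ 0.43  1.35 -0.94] p [ 0.6079 -0.0106  0.0966] w 0.0136 q6 2.06
```

Call:
{"name": "apply_moves", "arguments": {
  "increments": [0,0,0,0,0,-0.05,0,0,0,0,0,-0.05,0,0,0,0,0,-0.05,0,0,0,0,0,-0.05,0,0,0,0,0,-0.05,0,0,0,0,0,-0.05,0,0,0,0,0,-0.05,0,0,0,0,0,-0.05,0,0,0,0,0,-0.05,0,0,0,0,0,-0.05,0,0,0,0,0,-0.05,0,0,0,0,0,-0.05,0,0,0,0,0,-0.05,0,0,0,0,0,0]
}}

```text
t: 38.92
eef_pos: [0.61, -0.0143, 0.0966]
ee_rot: [-3.135, -0.017, -1.443]
force: [0.1, -1.6, -3.0]
width: 0.014
```

```bash
python3 meas.py 2
```

```text
t 39.02 Mz 0.5639 +- 0.0188 yaw -1.4405 F [ 1.06 -2.16 -3.31] p [ 0.61   -0.0143  0.0966] w 0.0138 q6 1.38
```

Call:
{"name": "apply_moves", "arguments": {
  "increments": [0,0,0,0,0,-0.055,0,0,0,0,0,-0.055,0,0,0,0,0,-0.055,0,0,0,0,0,0]
}}

```text
t: 39.35
eef_pos: [0.6102, -0.0154, 0.0966]
ee_rot: [-3.135, -0.019, -1.601]
force: [1.7, -0.2, -2.4]
width: 0.0138
```

```bash
python3 meas.py 3
```

```text
t 39.50 Mz 0.6308 +- 0.0260 yaw -1.5989 F [ 1.94 -2.49 -3.17] p [ 0.6101 -0.0153  0.0966] w 0.0136 q6 1.22
```

Call:
{"name": "apply_moves", "arguments": {
  "increments": [0,0,0,0,0,0.06,0,0,0,0,0,0.06,0,0,0,0,0,0.06,0,0,0,0,0,0.06,0,0,0,0,0,0.055,0,0,0,0,0,0,0,0,0,0,0,0]
}}

```text
t: 40.08
eef_pos: [0.6097, -0.0133, 0.0967]
ee_rot: [-3.134, -0.016, -1.28]
force: [2.4, -3.1, -4.1]
width: 0.0137
```

```bash
python3 rd.py
```

```text
t 40.08 p [0.6097, -0.0133, 0.0967] rpy [-3.1341, -0.0159, -1.2801] F [2.38, -3.15, -4.1] M [-0.5592, -0.7145, -0.0597] w 0.0137 q16 [0.3082, 1.5396] tau6 0.2746
```

Call:
{"name": "apply_moves", "arguments": {
  "increments": [0,0,0,0,0,0,0,0,0,0,0,0,0,0,0,0,0,0,0,0,0,0,0,0],
  "hand": 0.5
}}

```text
t: 40.42
eef_pos: [0.6096, -0.0129, 0.0974]
ee_rot: [-3.134, -0.016, -1.283]
force: [0.6, -0.3, 0.7]
width: 0.0349
```

Call:
{"name": "apply_moves", "arguments": {
  "increments": [0,0,0.012,0,0,0,0,0,0.016,0,0,0,0,0,0.018,0.005,0.0035,0,-0.012,0.003,0,0.005,0.0035,0.02,-0.025,0.007,0,0.005,0.0035,0.04,-0.025,0.007,0,0,0,0.04,-0.025,0.007,0,0,0,0.04,-0.025,0.007,0,0,0,0.04,-0.025,0.007,0,0,0,0.02,-0.01,0.003,0,0,0,0,0,0,0,0,0,0,0,0,0,0,0,0]
}}

```text
t: 41.42
eef_pos: [0.4547, 0.0302, 0.1451]
ee_rot: [-3.137, 0.004, -1.075]
force: [0.4, -0.7, 0.8]
width: 0.0435
```

```bash
python3 rd.py
```

```text
t 41.42 p [0.4547, 0.0302, 0.1451] rpy [-3.137, 0.0042, -1.075] F [0.36, -0.67, 0.8] M [-0.1209, -0.1198, -0.0198] w 0.0435 q16 [0.497, 1.5728] tau6 -0.0609
```

Call:
{"name": "apply_moves", "arguments": {
  "increments": [-0.0015,0.0005,0,0,0,-0.025,-0.0015,0.0005,-0.01,0,0,-0.025,0,0,-0.012,0,0,0,0,0,-0.012,0,0,0,0,0,-0.009,0,0,0,0,0,-0.003,0,0,0,0,0,0,0,0,0]
}}

```text
t: 42.0
eef_pos: [0.4586, 0.0321, 0.0987]
ee_rot: [-3.131, 0.003, -1.13]
force: [-0.2, -0.1, 0.3]
width: 0.0436
```

Call:
{"name": "apply_moves", "arguments": {
  "increments": [0,0,0,0,0,0,0,0,0,0,0,0,0,0,0,0,0,0,0,0,0,0,0,0,0,0,0,0,0,0,0,0,0,0,0,0,0,0,0,0,0,0],
  "hand": 1
}}

```text
t: 42.58
eef_pos: [0.4604, 0.0336, 0.1001]
ee_rot: [-3.128, 0.005, -1.132]
force: [3.2, -4.2, -6.2]
width: 0.0135
```

```bash
python3 meas.py 1
```

```text
t 42.63 Mz 0.0331 +- 0.0005 yaw -1.1318 F [ 1.99 -1.17 -5.26] p [0.4604 0.0335 0.1001] w 0.0134 q6 1.52
```

Call:
{"name": "apply_moves", "arguments": {
  "increments": [0,0,0,0,0,-0.05,0,0,0,0,0,-0.05,0,0,0,0,0,-0.05,0,0,0,0,0,-0.05,0,0,0,0,0,-0.05,0,0,0,0,0,-0.05,0,0,0,0,0,-0.05,0,0,0,0,0,-0.05,0,0,0,0,0,-0.05,0,0,0,0,0,-0.05,0,0,0,0,0,-0.05,0,0,0,0,0,-0.05,0,0,0,0,0,-0.05,0,0,0,0,0,0]
}}

```text
t: 43.8
eef_pos: [0.4613, 0.0261, 0.1001]
ee_rot: [-3.128, -0.009, -1.798]
force: [0.4, 1.3, -1.9]
width: 0.0137
```

```bash
python3 meas.py 1
```

```text
t 43.85 Mz 0.5684 +- 0.0287 yaw -1.7971 F [ 0.6   0.47 -1.64] p [0.4613 0.0262 0.1001] w 0.0138 q6 0.83
```

Call:
{"name": "apply_moves", "arguments": {
  "increments": [0,0,0,0,0,-0.055,0,0,0,0,0,-0.055,0,0,0,0,0,-0.055,0,0,0,0,0,0]
}}

```text
t: 44.18
eef_pos: [0.4607, 0.0244, 0.1001]
ee_rot: [-3.128, -0.012, -1.956]
force: [0.9, 1.2, -2.5]
width: 0.0142
```

```bash
python3 meas.py 3
```

```text
t 44.33 Mz 0.5808 +- 0.0228 yaw -1.9541 F [ 1.38 -1.02 -3.81] p [0.4607 0.0245 0.1001] w 0.0135 q6 0.67
```

Call:
{"name": "apply_moves", "arguments": {
  "increments": [0,0,0,0,0,0.06,0,0,0,0,0,0.06,0,0,0,0,0,0.06,0,0,0,0,0,0.06,0,0,0,0,0,0.055,0,0,0,0,0,0,0,0,0,0,0,0]
}}

```text
t: 44.92
eef_pos: [0.4614, 0.0279, 0.1001]
ee_rot: [-3.127, -0.006, -1.636]
force: [1.2, -2.6, -2.4]
width: 0.0136
```

```bash
python3 rd.py
```

```text
t 44.92 p [0.4614, 0.0279, 0.1001] rpy [-3.1269, -0.0056, -1.6357] F [1.17, -2.58, -2.36] M [-0.7893, -0.8694, -0.0025] w 0.0136 q16 [0.4993, 0.9937] tau6 0.2881
```

Call:
{"name": "apply_moves", "arguments": {
  "increments": [0,0,0,0,0,0,0,0,0,0,0,0,0,0,0,0,0,0,0,0,0,0,0,0],
  "hand": 0.5
}}

```text
t: 45.25
eef_pos: [0.4619, 0.0281, 0.1008]
ee_rot: [-3.126, -0.005, -1.639]
force: [-0.3, 0.2, -0.1]
width: 0.0349
```

```bash
python3 rd.py
```

```text
t 45.25 p [0.4619, 0.0281, 0.1008] rpy [-3.126, -0.0051, -1.6391] F [-0.31, 0.18, -0.08] M [0.0063, 0.0859, 0.0048] w 0.0349 q16 [0.4992, 0.9903] tau6 0.0009
```

Call:
{"name": "apply_moves", "arguments": {
  "increments": [0,0,0.012,0,0,0,0,0,0.016,0,0,0,0,0,0.016,0,0,-0.05,0.004,-0.009,0,0,0,-0.08,0.005,-0.011,0,0,0,-0.12,0.005,-0.011,0,0,0,-0.12,0.005,-0.011,0,0,0,-0.12,0.005,-0.011,0,0,0,-0.12,0.005,-0.011,0,0,0,-0.12,0.005,-0.011,0,0,0,-0.12,0.005,-0.011,0,0,0,-0.12,0.004,-0.008,0,0,0,-0.1,0,0,0,0.008,0.001,0,0,0,0,0.008,0.001,0,0,0,0,0,0,0,0,0,0,0,0,0]
}}

```text
t: 46.58
eef_pos: [0.5069, -0.0688, 0.1491]
ee_rot: [3.141, 0.004, -2.751]
force: [-1.3, 0.1, 0.3]
width: 0.0436
```

```bash
python3 rd.py
```

```text
t 46.58 p [0.5069, -0.0688, 0.1491] rpy [3.141, 0.004, -2.7513] F [-1.32, 0.06, 0.31] M [0.0696, -0.0161, 0.0349] w 0.0436 q16 [0.2486, 0.1426] tau6 -0.0202
```

Call:
{"name": "apply_moves", "arguments": {
  "increments": [0,-0.001,0,0,0,0.032,0,0,-0.012,0,0,0,0,0,-0.013,0,0,0,0,0,-0.013,0,0,0,0,0,-0.008,0,0,0,0,0,-0.002,0,0,0,0,0,0,0,0,0]
}}

```text
t: 47.17
eef_pos: [0.5068, -0.0668, 0.1012]
ee_rot: [-3.142, 0.008, -2.701]
force: [-0.4, -0.7, -0.1]
width: 0.0437
```

Call:
{"name": "apply_moves", "arguments": {
  "increments": [0,0,0,0,0,0,0,0,0,0,0,0,0,0,0,0,0,0,0,0,0,0,0,0,0,0,0,0,0,0,0,0,0,0,0,0,0,0,0,0,0,0],
  "hand": 1
}}

```text
t: 47.75
eef_pos: [0.5033, -0.0684, 0.1028]
ee_rot: [3.141, 0.002, -2.7]
force: [3.4, 2.3, -6.0]
width: 0.0136
```

```bash
python3 meas.py 1
```

```text
t 47.80 Mz 0.0145 +- 0.0239 yaw -2.7001 F [ 1.79  0.88 -3.9 ] p [ 0.5033 -0.0684  0.1028] w 0.0133 q6 0.19
```

Call:
{"name": "apply_moves", "arguments": {
  "increments": [0,0,0,0,0,-0.05,0,0,0,0,0,-0.05,0,0,0,0,0,-0.05,0,0,0,0,0,-0.05,0,0,0,0,0,-0.05,0,0,0,0,0,-0.05,0,0,0,0,0,-0.05,0,0,0,0,0,-0.05,0,0,0,0,0,-0.05,0,0,0,0,0,-0.05,0,0,0,0,0,-0.05,0,0,0,0,0,-0.05,0,0,0,0,0,-0.05,0,0,0,0,0,0]
}}

```text
t: 48.97
eef_pos: [0.5048, -0.0681, 0.1027]
ee_rot: [-3.139, 0.003, 2.913]
force: [-0.0, -0.1, -1.5]
width: 0.0134
```

```bash
python3 meas.py 1
```

```text
t 49.02 Mz 0.5781 +- 0.0115 yaw -3.3689 F [ 0.03 -0.44 -1.6 ] p [ 0.5048 -0.0681  0.1027] w 0.0138 q6 -0.48
```

Call:
{"name": "apply_moves", "arguments": {
  "increments": [0,0,0,0,0,-0.06,0,0,0,0,0,-0.06,0,0,0,0,0,-0.055,0,0,0,0,0,0]
}}

```text
t: 49.35
eef_pos: [0.5051, -0.0682, 0.1027]
ee_rot: [-3.139, 0.003, 2.744]
force: [0.0, -0.2, -1.9]
width: 0.0135
```

```bash
python3 meas.py 3
```

```text
t 49.50 Mz 0.6029 +- 0.0107 yaw -3.5367 F [-0.19 -0.86 -1.86] p [ 0.5051 -0.0682  0.1027] w 0.0134 q6 -0.65
```

Call:
{"name": "apply_moves", "arguments": {
  "increments": [0,0,0,0,0,0.06,0,0,0,0,0,0.06,0,0,0,0,0,0.06,0,0,0,0,0,0.06,0,0,0,0,0,0.055,0,0,0,0,0,0,0,0,0,0,0,0]
}}

```text
t: 50.08
eef_pos: [0.5045, -0.068, 0.1027]
ee_rot: [-3.14, 0.002, 3.065]
force: [0.1, -0.7, -2.5]
width: 0.0135
```

```bash
python3 rd.py
```

```text
t 50.08 p [0.5045, -0.068, 0.1027] rpy [-3.1398, 0.0024, 3.0655] F [0.11, -0.68, -2.51] M [-0.2808, -0.0446, -0.04] w 0.0135 q16 [0.2542, -0.3327] tau6 0.3009
```

Call:
{"name": "apply_moves", "arguments": {
  "increments": [0,0,0,0,0,0,0,0,0,0,0,0,0,0,0,0,0,0,0,0,0,0,0,0],
  "hand": 0.5
}}

```text
t: 50.42
eef_pos: [0.5058, -0.0677, 0.1036]
ee_rot: [-3.141, 0.005, 3.062]
force: [0.9, 0.6, -0.1]
width: 0.0346
```

Call:
{"name": "apply_moves", "arguments": {
  "increments": [0,0,0.012,0,0,0,0,0,0.016,0,0,0,0,0,0.014,0,0,0.05,0.003,0.01,0,0,0,0.1,0.0035,0.0115,0,0,0,0.12,0.0035,0.0115,0,0,0,0.12,0.0035,0.0115,0,0,0,0.12,0.0035,0.0115,0,0,0,0.12,0.0035,0.0115,0,0,0,0.12,0.0035,0.0115,0,0,0,0.12,0.0035,0.0115,0,0,0,0.12,0.0035,0.0115,0,0,0,0.12,0.0035,0.0115,0,0,0,0.12,0.0035,0.0115,0,0,0,0.12,0.0035,0.0115,0,0,0,0.12,0.003,0.01,0,0,0,0.1,0.001,0.004,0,0,0,0.03,0,0,0,0,0,0,0,0,0,0,0,0]
}}

```text
t: 52.0
eef_pos: [0.5552, 0.0921, 0.1506]
ee_rot: [-3.136, 0.011, -1.554]
force: [-0.1, -0.2, -0.0]
width: 0.0434
```

```bash
python3 rd.py
```

```text
t 52.0 p [0.5552, 0.0921, 0.1506] rpy [-3.1362, 0.0111, -1.5541] F [-0.08, -0.16, -0.05] M [-0.1231, 0.0234, 0.023] w 0.0434 q16 [0.5071, 1.0855] tau6 0.2333
```

Call:
{"name": "apply_moves", "arguments": {
  "increments": [-0.003,-0.0035,0,-0.0055,0.0025,-0.04,-0.003,-0.0035,0,-0.0055,0.0025,-0.04,0,0,-0.012,0,0,0,0,0,0,0,0,0]
}}

```text
t: 52.33
eef_pos: [0.5488, 0.0839, 0.1388]
ee_rot: [-3.14, -0.0, -1.646]
force: [-0.5, 0.3, -1.0]
width: 0.0439
```

```bash
python3 rd.py
```

```text
t 52.33 p [0.5488, 0.0839, 0.1388] rpy [-3.1404, -0.0, -1.6458] F [-0.46, 0.3, -1.03] M [-0.0743, 0.1487, 0.0319] w 0.0439 q16 [0.5049, 0.9905] tau6 -0.0621
```

Call:
{"name": "apply_moves", "arguments": {
  "increments": [0,0,-0.012,0,0,0,0,0,-0.012,0,0,0,0,0,-0.01,0,0,0,0,0,-0.002,0,0,0,0,0,0,0,0,0]
}}

```text
t: 52.75
eef_pos: [0.5494, 0.0825, 0.1036]
ee_rot: [-3.138, 0.001, -1.651]
force: [0.3, -0.1, 0.4]
width: 0.0437
```

Call:
{"name": "apply_moves", "arguments": {
  "increments": [0,0,0,0,0,0,0,0,0,0,0,0,0,0,0,0,0,0,0,0,0,0,0,0,0,0,0,0,0,0,0,0,0,0,0,0,0,0,0,0,0,0],
  "hand": 1
}}

```text
t: 53.33
eef_pos: [0.5506, 0.0831, 0.1058]
ee_rot: [-3.136, 0.002, -1.652]
force: [1.3, -1.4, -2.9]
width: 0.0139
```

```bash
python3 meas.py 1
```

```text
t 53.38 Mz -0.0164 +- 0.0154 yaw -1.6520 F [ 0.79 -0.82 -2.15] p [0.5506 0.0831 0.1058] w 0.0137 q6 0.99
```

Call:
{"name": "apply_moves", "arguments": {
  "increments": [0,0,0,0,0,-0.05,0,0,0,0,0,-0.05,0,0,0,0,0,-0.05,0,0,0,0,0,-0.05,0,0,0,0,0,-0.05,0,0,0,0,0,-0.05,0,0,0,0,0,-0.05,0,0,0,0,0,-0.05,0,0,0,0,0,-0.05,0,0,0,0,0,-0.05,0,0,0,0,0,-0.05,0,0,0,0,0,-0.05,0,0,0,0,0,-0.05,0,0,0,0,0,0]
}}

```text
t: 54.55
eef_pos: [0.5501, 0.0821, 0.1058]
ee_rot: [-3.135, -0.003, -2.322]
force: [0.9, 0.2, -0.6]
width: 0.0136
```

```bash
python3 meas.py 1
```

```text
t 54.60 Mz 0.5500 +- 0.0173 yaw -2.3202 F [ 0.24  0.52 -1.05] p [0.5501 0.0821 0.1058] w 0.0137 q6 0.31
```

Call:
{"name": "apply_moves", "arguments": {
  "increments": [0,0,0,0,0,-0.055,0,0,0,0,0,-0.055,0,0,0,0,0,-0.055,0,0,0,0,0,0]
}}

```text
t: 54.93
eef_pos: [0.5499, 0.0819, 0.1058]
ee_rot: [-3.134, -0.004, -2.48]
force: [0.9, 0.2, -2.0]
width: 0.0138
```

```bash
python3 meas.py 3
```

```text
t 55.08 Mz 0.6060 +- 0.0225 yaw -2.4776 F [ 0.29  0.13 -1.5 ] p [0.5499 0.0819 0.1058] w 0.0137 q6 0.15
```

Call:
{"name": "apply_moves", "arguments": {
  "increments": [0,0,0,0,0,0.06,0,0,0,0,0,0.06,0,0,0,0,0,0.06,0,0,0,0,0,0.06,0,0,0,0,0,0.055,0,0,0,0,0,0,0,0,0,0,0,0]
}}

```text
t: 55.67
eef_pos: [0.5503, 0.0823, 0.1058]
ee_rot: [-3.134, -0.002, -2.159]
force: [0.9, 0.4, -1.3]
width: 0.0137
```

```bash
python3 rd.py
```

```text
t 55.67 p [0.5503, 0.0823, 0.1058] rpy [-3.1344, -0.0024, -2.1586] F [0.9, 0.43, -1.27] M [0.1698, -0.0112, -0.0084] w 0.0137 q16 [0.5056, 0.4709] tau6 0.291
```

Call:
{"name": "apply_moves", "arguments": {
  "increments": [0,0,0,0,0,0,0,0,0,0,0,0,0,0,0,0,0,0,0,0,0,0,0,0,0,0,0,0,0,0],
  "hand": 0.5
}}

```text
t: 56.08
eef_pos: [0.5504, 0.082, 0.1062]
ee_rot: [-3.134, -0.002, -2.163]
force: [-0.6, -0.3, -0.2]
width: 0.0407
```

Call:
{"name": "apply_moves", "arguments": {
  "increments": [0,0,0.012,0,0,0,0,0,0.016,0,0,0,0,0,0.03,0,0,0,-0.012,-0.006,0.03,0,0,0,-0.025,-0.012,0.03,0,0,0,-0.025,-0.012,0.03,0,0,0,-0.025,-0.012,0.03,0,0,0,-0.012,-0.006,0.02,0,0,0,0,0,0,0,0,0,0,0,0,0,0,0,0,0,0,0,0,0]
}}

```text
t: 57.0
eef_pos: [0.445, 0.0303, 0.3116]
ee_rot: [-3.134, -0.004, -2.165]
force: [0.3, 0.6, -0.3]
width: 0.0441
```

```bash
python3 rd.py; python3 - <<'E'
from h import *
save('wrist','w2'); save('top','top1')
E
```

```text
t 57.0 p [0.445, 0.0303, 0.3116] rpy [-3.134, -0.0037, -2.1654] F [0.32, 0.6, -0.33] M [0.018, -0.0384, 0.0004] w 0.0441 q16 [0.5202, 0.4536] tau6 -0.0039
```

View pics/w2.png

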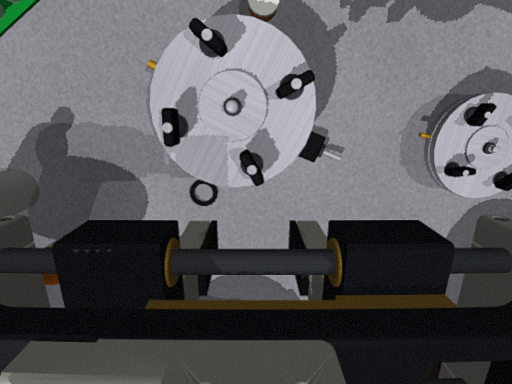

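The wrist view shows all four wings free, at about (208,37), (295,84), (251,167) and (170,127). The gripper is clear, and the jar, spare and gasket have not moved. I'll do a last check of the resting wing angles, then hand in.

```bash
python3 - <<'E'
import fit as F; from h import *
np.set_printoptions(precision=3,suppress=True)
s=arm.get_state(); img=cv2.imread('pics/w2.png'); F.TH=40
e=np.array([-1.28,-3.22+np.pi,-1.636,-2.16])-np.pi/2   # expected from gripper yaw at release
x,f,n=F.fit(img,s,[.5273,.0094],-.285,e); print('expected',e,'seen',x[3:],'diff',x[3:]-e,x[:3])
a=cv2.imread('pics/top0.png'); b=cv2.imread('pics/top1.png'); d=cv2.absdiff(a,b).max(2)
for nme,(u,v) in dict(jar=(280,149),spare=(268,214),gasket=(210,202),small=(330,252),flask=(125,146),reagent=(130,187)).items(): print(nme,int(np.median(d[v-8:v+9,u-8:u+9])))
arm.job_done()
E
```

```text
expected [-2.851 -1.649 -3.207 -3.731] seen [-2.861 -1.651 -3.239 -3.771] diff [-0.01  -0.002 -0.033 -0.04 ] [ 0.526  0.005 -0.265]
jar 8
spare 9
gasket 23
small 35
flask 8
reagent 4
the job is handed in; nothing more can be done
```

I tightened all four wing bolts on the large grey holder in two crisscross passes, order 1‑3‑2‑4 each time, and handed the job in at about 57 s. The limit is 72 s. The gripper has let go and is clear of everything.

**First pass (snug):** each bolt stopped an estimated 0.25–0.28 rad past take-up, against the 0.28 rad aimed for. I judged this from averaged torque readings, about 0.07–0.1 N m above free running. The readings scatter by about ±0.01–0.02 N m.

**Second pass (a further twelfth):** each bolt turned about 0.51–0.53 rad, counted at the bolt. The table shows torque at rest before I unwound the spring and let go. Free running reads about 0.373 N m.

| Bolt | Torque at rest (N m) | Above free running (N m) |
|---|---|---|
| 1 | 0.63 | 0.26 |
| 2 | 0.60 | 0.23 |
| 3 | 0.58 | 0.21 |
| 4 | 0.61 | 0.23 |

That puts every bolt an estimated 0.7–0.8 rad past take-up. The limits are 0.54 and 1.1 rad.

**Last checks:**
- **Wing angles:** in the final picture they agree with the gripper angles at release to within 0.04 rad.
- **Neighbouring things:** the jar, spare and gasket looked undisturbed in the final wrist picture. Comparing the top pictures before and after, the jar, spare, flask and reagent barely changed. The gasket and the small holder changed more; I put this down to the arm's shadow, since the arm never went near them, but did not confirm it. I did not compare the tip box and beaker.
- **Off-centre grip:** in the second pass I gripped wing 3 about 9 mm off its axis. Side forces stayed at a few newtons and the torque read normally.

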